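Free the carved board from the vise and hold it level to look it over

ROBOT

A 6-joint arm with a two-finger parallel gripper is mounted at the origin on the work surface. World frame = base frame: x ahead of the robot, y to its left, z up, the work surface at z = 0. Lengths are in m, angles in degrees, forces in N, time in s.
With the tool pointing down it reaches from about 0.4 to 0.825 m from the base axis. Payload 7 kg.
Tool frame: the origin (TCP) lies midway between the tips of the shut fingers; the grasp point (between the pads) lies 19 mm behind it; z points along the fingers, y is the line along which they close (so a half turn about z gives the same grasp; the last joint's range is limited). The gripper opens to 88 mm and grips with 3 to 60 N. Pads are 19 mm wide; open, the fingers measure 130 mm over their backs; the gripper's body (78 mm by 193 mm) begins 47 mm behind the grasp point.
Start: joints at [87.726, 20.546, 0.682, 0, -70.136, -16.507], TCP at [0.217, 0.639, 0.194] pointing down, gripper open.
Joint ranges: [-176.03, 176.03], [-82.01, 121.73], [-58.28, 71.71], [-173.87, 95.51], [-174.79, -0.11], [-173.66, 173.66]. Speed limits (degrees/s): [136.94, 136.94, 172.46, 180, 180, 180].

INTERFACE

Orientations are given as [roll, pitch, yaw] about the fixed x, y, z axes, in that order (R = Rz(yaw) Ry(pitch) Rx(roll)).
In Python, from plant import ctrl gives the robot as it stands.
- The arm moves only by the tool arm_command, never from a script. Its argument "steps" is a list of rows, each an object with "translation": the shift along the tool's x, y, z in mm, a list of three; "rotation": the turn, a rotation vector about the tool's x, y, z in units of 5 degrees (1.0 is 5 degrees), a list of three; "claw": the finger opening in mm, from 0 to 87.6. In form: [{"translation": [x, y, z], "rotation": [rx, ry, rz], "claw": claw}, ...]. A call has 1 to 5 rows; each row is the pose to reach, as a shift and turn from the pose commanded when the call began, along the tool's axes at that moment; what a row does not reach only later rows make up. A row lasts 1/10 s, in which the tool goes at most 50 mm and 8.59 degrees, less where a joint would pass 70% of its speed; a pose out of reach is approached as far as the arm can. A call with a gripper value outside its range is refused whole. The fingers move at their own pace and stop on an object; the grip force is fixed at half the most. Time passes only in rows, so rows that repeat a pose let the fingers close. It gives the time, the measured TCP pose, the force, the opening and the grip force at its end, in the units of the state.
- ctrl.get_obs(): the state, without advancing time (a new reading comes with each control period).
- ctrl.snapshot(name): name is "scene" or "top"; returns (picture, depth): 384x512x3 uint8, red, green, blue; 384x512 float32, m along the optical axis (not along the pixel's ray), 0 where there is no reading.
- ctrl.calibration(name): a dict with "vertical_fov" (degrees; the focal length in pixels is half the picture's height over the tangent of half this angle, whatever the lens; pixels are square), "cx", "cy" (the principal point, pixels), "k1" (the pictures are not rectified: a ray, as slopes to the right and down, at radius r is drawn at 1 + k1 r^2 times it, then the intrinsics apply), "rvec" (rotation vector, rad) and "tvec" (3), from world to camera coordinates, as OpenCV has them. Camera axes: x right, y down, z forward; pixel columns grow to the right and rows downward; lengths in m; the calibration is good to about 2 mm. A picture is of the moment at which its call begins. calibration takes no time and is no camera call.
- ctrl.close_job(): hands the job in; it is judged then, once.
The state is a dict: "clock": time; "joint_pos": joint angles; "qvel": joint speeds; "tau": joint torques, N m; "tool_pos": TCP position; "orientation": TCP orientation; "force": force on the tool from outside, world axes, zero at the start; "moment": the same for the moment, N m; "opening": finger opening in m; "gripper_force": force on a finger pad.
Only numpy, scipy, OpenCV 4.12 (cv2) and the standard library are available. Lean on these libraries where they do the work, as an engineer would, in place of code of your own. Each camera call takes 0.05 s, during which the arm holds its last target. There are 200 camera calls.

TASK

The carved board stands clamped upright in the carver's vise. Back the green handwheel off one full turn (counter-clockwise seen from the wheel's side of the vise, white paint mark round to the top again), draw the board straight up out of the jaws, then lay it over until it is level with its carved face upward. Finish while holding it like that, a good hand's breadth (100 mm) or more above the jaws with nothing else carrying it; leave the wheel at its one turn and the other things on the bench undisturbed.

Things in the scene. Friction and masses are not known exactly. Their poses are not given: they have to be found in the camera images.
- vise: wooden vise fixed to the bench. Origin on the bench top below the slot between the jaws; x points from the handwheel to the rear jaw, z up. Base 24 mm thick, x -80 to 130, y +-180 mm. Jaws 200 mm wide (y), tops at 150 mm; rear jaw fixed, face at x = 11, 44 mm thick; front jaw moves, face at x = -11 when tight, 36 mm thick. A ledge at 103 mm carries the board; it stays standing there when the vise is opened
- hub (a point): centre of the green handwheel's rim, at vise x = -112 mm when tight and 85 mm above the bench; axes parallel to the vise's, not turning with the wheel. It moves towards the vise's -x by 5 mm a turn. Rim: 124 mm outside, 92 mm inside diameter, 14 mm thick along the axis, flat sides; 3 spokes. 58 mm free between rim and front jaw (in it a 54 mm collar and the screw); open space before it
- wheel (a joint): handwheel angle, rad, about the vise's level x axis: 0 tight with the white mark on top; grows as it is backed off (its top goes towards the vise's +y); 6.28 = one turn. Stays where left; takes about 0.3 N m to turn. The rim can be pinched from above across its thickness and led round part of the way, let go and taken again; pads kept at one attitude lose about a fifth of the sweep to slip
- board_mid (a point): centre of the pale carved board: 160 mm tall (z), 56 mm wide (y), 22 mm thick (x), 0.1 to 0.2 kg. Starts upright, 47 mm deep in the jaws, 113 mm above them, up to 40 mm off the slot's middle along the vise's y, axes as the vise's. The carved face (dark six-petal rosette) is its +x face, which looks away from the handwheel; the back is plain
- mallet: black rubber mallet, head 76 mm diameter by 95 mm standing on its face, handle level; origin under the head; bystander left of the vise
- gouge: gouge with honey-coloured handle, 235 mm long, lying right of the vise; origin under its middle; bystander
- chisel: carving chisel, 225 mm long, lying right of the gouge; origin under its middle; bystander
- knife: carving knife, 175 mm long, lying behind the vise; origin under its middle; bystander
- wax_tin: flat brass and yellow tin, 64 mm diameter, 26 mm high, behind the vise; origin under its middle; bystander
- offcut: small pale offcut of wood, 55 x 32 x 22 mm, lying on the left end of the vise's base; origin under its middle; bystander
Not all that is in view belongs to the job. What is meant by the part that bears board_mid is not orange or yellow, and is the larger of those in its own colour.

How it is judged:
By the outcome, as a careful person would: the job done as asked, in the order asked, and still so for the second after the job is handed in, while the arm keeps its last pose, push and grip.
It also fails if it takes over 72 s, if anything falls off the work surface, if the arm or the gripper's body presses on something with over 40 N, if the wrist force passes 120 N, or if a joint passes its speed limit or range.

## Working session

There is one attempt and no reset: what is moved stays moved. The work goes in short steps, Python scripts to look and compute and a tool call to move; the robot and the scene stay as the last step left them, time stands still between calls to the robot, and variables do not carry over. Pictures are saved under pics/ and viewed, at most 10 in all, crops included, and the job is handed in when it is done.

Besides the shell and the picture viewer there is one more tool, called after "Call:" as name(argument=value, ...), one argument or row to a line, values as JSON. arm_command: Moves the arm, as the interface text tells. Its arguments: {"type":"object","properties":{"steps":{"type":"array"}},"required":["steps"]}

```bash
mkdir -p pics; ls; cat > h.py <<'E'
import numpy as np, cv2
from plant import ctrl
from scipy.spatial.transform import Rotation as R
def cam(n):
    c=ctrl.calibration(n); f=192/np.tan(np.radians(c["vertical_fov"])/2)
    return c,f,cv2.Rodrigues(np.array(c["rvec"],float))[0],np.array(c["tvec"],float)
def cloud(n,d):
    c,f,Rm,t=cam(n); v,u=np.mgrid[0:384,0:512].astype(float)
    x=(u-c["cx"])/f; y=(v-c["cy"])/f; x0,y0=x.copy(),y.copy()
    for _ in range(8):
        s=1+c["k1"]*(x*x+y*y); x,y=x0/s,y0/s
    P=np.stack([x*d,y*d,d],-1)-t
    return P@Rm
def proj(n,p):
    c,f,Rm,t=cam(n); q=Rm@np.array(p)+t; x,y=q[:2]/q[2]; s=1+c["k1"]*(x*x+y*y)
    return f*x*s+c["cx"],f*y*s+c["cy"]
def snap(n,name):
    im,d=ctrl.snapshot(n); cv2.imwrite(f"pics/{name}.png",im[:,:,::-1]); np.save(f"pics/{name}.npy",d); return im,d,cloud(n,d)
E
python3 - <<'E'
from h import *
for n in("scene","top"):
    im,d,P=snap(n,n+"0"); print(n,ctrl.calibration(n),-cam(n)[2].T@cam(n)[3])
print(ctrl.get_obs())
a=[cv2.imread(f"pics/{n}0.png") for n in("scene","top")]
E
```

```text
pics
scene {'vertical_fov': 56.052766374959646, 'cx': 250.78031683105343, 'cy': 194.77480854637315, 'k1': -0.04952232041299524, 'rvec': array([ 2.32009605,  1.07366248, -0.34108459]), 'tvec': array([-0.42191802, -0.24414003,  1.20563773])} [ 0.95728031 -0.26284875  0.84006335]
top {'vertical_fov': 54.631623915067294, 'cx': 249.05457951091805, 'cy': 183.4207054193291, 'k1': -0.1068568429272812, 'rvec': array([ 2.17131028, -2.14961044,  0.10485114]), 'tvec': array([0.04177622, 0.57718711, 0.92870736])} [0.47312696 0.03630782 0.98601227]
{'clock': 0.1, 'joint_pos': array([ 8.77246139e+01,  2.05871182e+01,  6.37631548e-01, -1.74216729e-02,
       -7.01349134e+01, -1.65060201e+01]), 'qvel': array([-0.10827167, -0.17034056,  0.0808386 ,  0.09945557, -0.01179444,
       -0.02364164]), 'tau': array([-6.42896557e-04, -5.84163487e+01,  2.93753636e+01,  7.01544687e+00,
        1.01653661e-02, -5.69351960e-05]), 'tool_pos': array([0.21720707, 0.63857791, 0.19340923]), 'orientation': array([ 1.79914425e+02, -8.27824280e-03, -1.87873321e+01]), 'force': array([0.34935551, 0.03410315, 0.83468092]), 'moment': array([0.00737746, 0.03330967, 0.03521088]), 'gripper_force': 0.0, 'opening': 0.0875307507111063}
```

View pics/scene0.png

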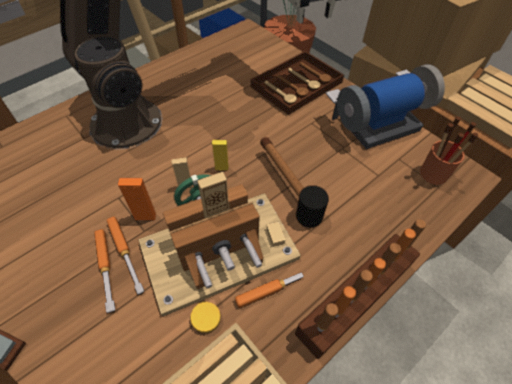

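View pics/top0.png

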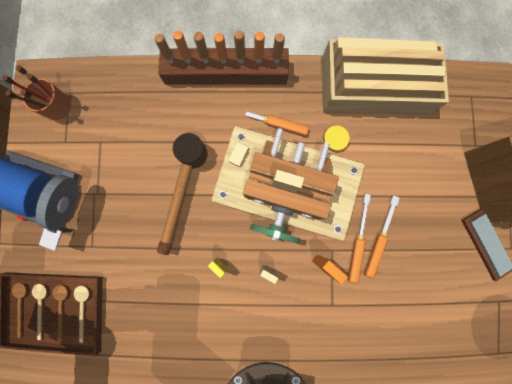

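The top view shows the board's top at (289,180) and the green wheel at (275,233). These could be taken for the board:
- the rosette board in the vise, scene (214,195), pale
- a small pale block, scene (180,170)
- a yellow block, scene (220,155)
- an orange block, scene (137,200)

I choose the one in the vise: it is pale, the larger of the pale ones, and has the rosette.

```bash
python3 - <<'E'
from h import *
def load(n): 
    im=cv2.imread(f"pics/{n}0.png"); d=np.load(f"pics/{n}0.npy"); return im,d,cloud(n,d)
im,d,P=load("top")
hsv=cv2.cvtColor(im,cv2.COLOR_BGR2HSV)
reg=np.zeros(d.shape,bool); reg[120:245,205:370]=1
def rect(m,nm):
    q=P[m]; r=cv2.minAreaRect((q[:,:2]*1000).astype(np.float32)); print(nm,m.sum(),r,np.median(q[:,2]))
Z=P[...,2]
m=reg&(abs(Z-.024)<.006); 
n,l,s,c=cv2.connectedComponentsWithStats(m.astype(np.uint8)); k=1+s[1:,4].argmax(); 
rect(m,"base");rect(l==k,"basecc")
m=reg&(abs(Z-.150)<.006); rect(m,"jaws")
m=reg&(Z>.255)&(Z<.275); rect(m,"boardtop")
g=(hsv[...,0]>60)&(hsv[...,0]<95)&(hsv[...,1]>90)&reg
q=P[g&(Z>.03)]; print("wheel",len(q),q.min(0),q.max(0),np.median(q,0))
im2,d2,P2=load("scene"); h2=cv2.cvtColor(im2,cv2.COLOR_BGR2HSV)
g2=(h2[...,0]>60)&(h2[...,0]<95)&(h2[...,1]>90)&(d2>0); g2[:150]=0; g2[230:]=0;g2[:,:160]=0;g2[:,260:]=0
q2=P2[g2]; print("wheel2",len(q2),q2.min(0),q2.max(0),np.median(q2,0))
# obstacles
for nm,(u,v,w,h) in dict(yellow=(205,255,26,26),pale=(256,262,28,24),orange=(308,250,44,38)).items():
    mm=np.zeros(d.shape,bool); mm[v:v+h,u:u+w]=1; mm&=Z>.03; q=P[mm]; print(nm,len(q),q.min(0).round(3),q.max(0).round(3))
    top=q[q[:,2]>q[:,2].max()-.01]; print(cv2.minAreaRect((top[:,:2]*1000).astype(np.float32)))
c=cv2.imread("pics/scene0.png")[135:265,120:290]; cv2.imwrite("pics/c1.png",cv2.resize(c,None,fx=4.4,fy=4.4,interpolation=cv2.INTER_CUBIC))
E
```

```text
base 6670 ((596.4634399414062, -51.66249084472656), (441.9098205566406, 305.74102783203125), 83.48956298828125) 0.0244485839079957
basecc 2537 ((608.244384765625, 33.906105041503906), (173.92080688476562, 210.70883178710938), 73.77503967285156) 0.024088144127291086
jaws 2954 ((527.02294921875, -38.58485412597656), (199.1732177734375, 175.2061309814453), 73.56094360351562) 0.1500847613335522
boardtop 315 ((562.3786010742188, -32.88221740722656), (54.004310607910156, 23.131118774414062), 72.62327575683594) 0.26321397628067217
wheel 16 [ 0.44416803 -0.03587413  0.13614425] [0.45960717 0.01123152 0.14904583] [ 0.45603758 -0.00203424  0.14381457]
wheel2 241 [ 0.4394469  -0.07120054  0.06664122] [0.46906455 0.01033275 0.14858258] [ 0.44886856 -0.03873318  0.11177576]
yellow 193 [0.349 0.036 0.031] [0.473 0.14  0.986]
((473.126953125, 36.30781936645508), (0.0, 0.0), 0.0)
pale 193 [ 0.337 -0.021  0.031] [0.473 0.036 0.986]
((473.126953125, 36.30781936645508), (0.0, 0.0), 0.0)
orange 406 [ 0.343 -0.171  0.03 ] [0.473 0.036 0.986]
((473.126953125, 36.30781936645508), (0.0, 0.0), 0.0)
```

View pics/c1.png

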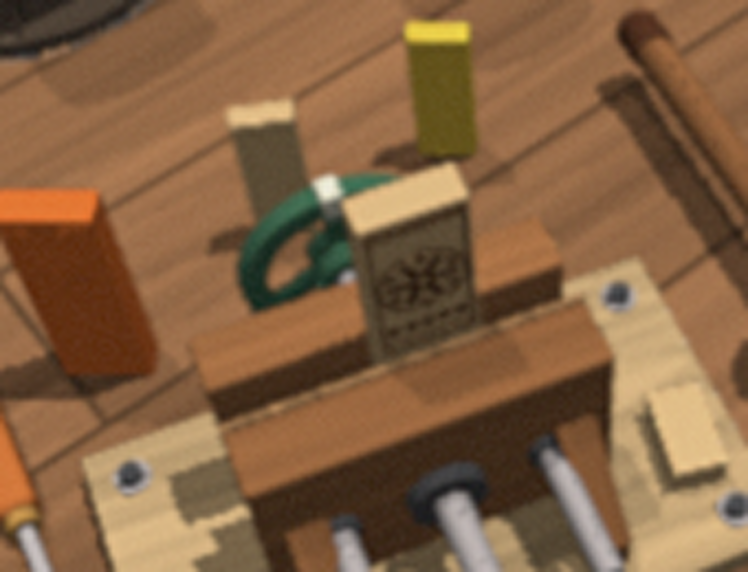

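The crop shows the rosette board in the jaws and the white mark on top of the wheel. The small pale, yellow and orange blocks stand behind it as bystanders.

```bash
python3 - <<'E'
from h import *
n="top"; im=cv2.imread("pics/top0.png"); d=np.load("pics/top0.npy"); P=cloud(n,d); Z=P[...,2]
ok=(d>0)
reg=np.zeros(d.shape,bool); reg[120:245,205:370]=1; reg&=ok
m=(reg&(Z>.256)&(Z<.27)).astype(np.uint8); 
m=reg&(Z>.142)&(Z<.158)&(P[...,0]>.48); q=P[m]
r=cv2.minAreaRect((q[:,:2]*1000).astype(np.float32)); print(r)
hi=P[reg&(Z>.256)&(Z<.27)]
for yaw in (-16.4,-17.4,):
    a=np.radians(yaw); Rm=np.array([[np.cos(a),np.sin(a)],[-np.sin(a),np.cos(a)]])
    o=np.array([.5624,-.0329])
    L=(q[:,:2]-o)@Rm.T*1000; H=(hi[:,:2]-o)@Rm.T*1000
    print(yaw,"jaw x hist",np.histogram(L[:,0],np.arange(-75,80,5)),"y",np.percentile(L[:,1],[.5,1,2,98,99,99.5]))
    print("board",np.percentile(H,[1,3,97,99],axis=0))
    base=P[reg&(abs(Z-.024)<.004)]; B=(base[:,:2]-o)@Rm.T*1000; B=B[(abs(B[:,1])<250)]
    print("base",np.percentile(B[B[:,0]>60],[.5,99.5],axis=0),np.percentile(B,[.5,99.5],axis=0))
# edge slope of jaw ends: rear jaw far edge
for u,v in((0,0),): pass
for nm,(u,v,w,h) in dict(yellow=(203,253,30,30),pale=(254,260,32,28),orange=(306,248,46,40)).items():
    mm=np.zeros(d.shape,bool); mm[v:v+h,u:u+w]=1; mm&=ok&(Z>.03); q=P[mm]; zt=np.percentile(q[:,2],97)
    t=q[q[:,2]>zt-.008]; print(nm,zt,cv2.minAreaRect((t[:,:2]*1000).astype(np.float32)))
E
```

```text
((561.7529907226562, -48.832183837890625), (199.1732177734375, 102.78561401367188), 73.56094360351562)
-16.4 jaw x hist (array([  0,   0,   0,   0,   0, 105, 196, 189, 195, 196, 194, 195, 149,
         0,   1,   1,   0, 131, 130, 130, 144, 186, 184, 198, 182, 165,
         3,   0,   0,   0]), array([-75, -70, -65, -60, -55, -50, -45, -40, -35, -30, -25, -20, -15,
       -10,  -5,   0,   5,  10,  15,  20,  25,  30,  35,  40,  45,  50,
        55,  60,  65,  70,  75])) y [-113.27300968 -112.56777644 -110.87009011   80.10399121   82.03735465
   83.02103434]
board [[-11.28007866 -26.07801596]
 [-10.92363303 -25.04552297]
 [ 10.13563575  25.42250531]
 [ 10.7463577   26.55307831]]
base [[  61.03195864 -191.97267453]
 [ 204.32304322  161.86759737]] [[ -79.68358636 -235.35563669]
 [ 200.03618807  162.57934427]]
-17.4 jaw x hist (array([  0,   0,   0,   0,   0,  92, 195, 195, 194, 192, 197, 193, 158,
         3,   1,   1,   9, 118, 131, 125, 142, 189, 188, 188, 185, 166,
        12,   0,   0,   0]), array([-75, -70, -65, -60, -55, -50, -45, -40, -35, -30, -25, -20, -15,
       -10,  -5,   0,   5,  10,  15,  20,  25,  30,  35,  40,  45,  50,
        55,  60,  65,  70,  75])) y [-113.42030353 -112.45729198 -110.59704614   80.24520921   82.13609746
   82.96804668]
board [[-11.18073053 -26.061568  ]
 [-10.9456525  -25.05738325]
 [ 10.06402163  25.29519784]
 [ 10.73564685  26.46979317]]
base [[  60.99759129 -190.43356727]
 [ 206.08377699  163.39247679]] [[ -80.27308561 -236.44019037]
 [ 202.00866866  163.1157777 ]]
yellow 0.11680122956924532 ((367.8920593261719, 120.70585632324219), (39.32223892211914, 15.253069877624512), 45.76998519897461)
pale 0.11630678008366666 ((352.3622741699219, -0.015264511108398438), (39.98802185058594, 16.58793067932129), 61.28529357910156)
orange 0.16288038752587458 ((369.255126953125, -144.26712036132812), (55.2178955078125, 23.036237716674805), 47.25660705566406)
```

```bash
cat >> h.py <<'E'
YAW=-16.4; c_,s_=np.cos(np.radians(YAW)),np.sin(np.radians(YAW))
VX=np.array([c_,s_,0]); VY=np.array([-s_,c_,0]); VO=np.array([.5581,-.0476,0])
def vise(x,y,z): return VO+VX*x/1000+VY*y/1000+np.array([0,0,z/1000])
def down(lean=0): # pads close along vise x; lean: body toward -x of vise
    return R.from_rotvec(VY*np.radians(-lean))*R.from_euler('xyz',[180,0,YAW-90],degrees=True)
def cur():
    o=ctrl.get_obs(); return np.array(o["tool_pos"]),R.from_euler('xyz',o["orientation"],degrees=True),o
def plan(*targets):
    p,r,o=cur(); print("t",round(o["clock"],2),"tcp",p.round(4),np.round(o["orientation"],1),"q",o["joint_pos"].round(1),"F",o["force"].round(1),"op",round(o["opening"]*1000,1))
    for tp,tr in targets:
        print((r.inv().apply(tp-p)*1000).round(1).tolist(),((r.inv()*tr).as_rotvec(degrees=True)/5).round(2).tolist())
E
python3 - <<'E'
from h import *
p,r,o=cur()
plan((np.array([.45,-.016,.40]),r),(np.array([.45,-.016,.40]),down(4)))
print(vise(0,0,0),vise(-112,0,85),down(0).as_euler('xyz',degrees=True))
E
```

```text
t 0.1 tcp [0.2172 0.6386 0.1934] [179.9  -0.  -18.8] q [ 87.7  20.6   0.6  -0.  -70.1 -16.5] F [0.3 0.  0.8] op 87.5
[431.2, 545.0, -205.7] [0.0, 0.0, 0.0]
[431.2, 545.0, -205.7] [0.65, 0.6, 17.52]
[ 0.5581 -0.0476  0.    ] [ 0.45065683 -0.01597776  0.085     ] [ 180.     0.  -106.4]
```

Call:
arm_command(
  steps=[
    {"translation": [0,0,-50],"rotation": [0,0,0],"claw": 50},
    {"translation": [0,0,-100],"rotation": [0,0,0],"claw": 50},
    {"translation": [0,0,-150],"rotation": [0,0,0],"claw": 50},
    {"translation": [0,0,-200],"rotation": [0,0,0],"claw": 50},
    {"translation": [0,0,-205],"rotation": [0,0,0],"claw": 50},
  ],
)

```text
clock: 0.6
tool_pos: [0.2185, 0.6404, 0.407]
orientation: [-179.4, 0.0, -18.8]
force: [0.1, 0.5, 0.0]
opening: 0.0537
gripper_force: 0.0
```

Call:
arm_command(
  steps=[
    {"translation": [29,36,0],"rotation": [0,0,0],"claw": 50},
    {"translation": [57,73,0],"rotation": [0,0,0],"claw": 50},
    {"translation": [86,109,0],"rotation": [0,0,0],"claw": 50},
    {"translation": [115,145,0],"rotation": [0,0,0],"claw": 50},
    {"translation": [144,182,0],"rotation": [0,0,0],"claw": 50},
  ],
)

```text
clock: 1.1
tool_pos: [0.2953, 0.4184, 0.3988]
orientation: [180.0, 0.0, -18.8]
force: [1.5, 0.1, 0.4]
opening: 0.05
gripper_force: 0.0
```

Call:
arm_command(
  steps=[
    {"translation": [29,36,0],"rotation": [0,0,0],"claw": 50},
    {"translation": [57,73,0],"rotation": [0,0,0],"claw": 50},
    {"translation": [86,109,0],"rotation": [0,0,0],"claw": 50},
    {"translation": [115,145,0],"rotation": [0,0,0],"claw": 50},
    {"translation": [144,182,0],"rotation": [0,0,0],"claw": 50},
  ],
)

```text
clock: 1.6
tool_pos: [0.3727, 0.1998, 0.3992]
orientation: [-180.0, 0.0, -18.7]
force: [1.9, -0.6, -0.2]
opening: 0.05
gripper_force: 0.0
```

Call:
arm_command(
  steps=[
    {"translation": [29,36,0],"rotation": [0,0,0],"claw": 50},
    {"translation": [57,73,0],"rotation": [0,0,0],"claw": 50},
    {"translation": [86,109,0],"rotation": [0,0,0],"claw": 50},
    {"translation": [115,145,0],"rotation": [0,0,0],"claw": 50},
    {"translation": [144,182,0],"rotation": [0,0,0],"claw": 50},
  ],
)

```text
clock: 2.1
tool_pos: [0.4505, -0.0189, 0.3993]
orientation: [-180.0, -0.0, -18.8]
force: [1.1, 1.3, -0.7]
opening: 0.0501
gripper_force: 0.0
```

Call:
arm_command(
  steps=[
    {"translation": [0,0,0],"rotation": [0,0,1.7],"claw": 50},
    {"translation": [0,0,0],"rotation": [0,0,3.4],"claw": 50},
    {"translation": [0,0,0],"rotation": [0,0,5.1],"claw": 50},
    {"translation": [0,0,0],"rotation": [0,0,6.8],"claw": 50},
    {"translation": [0,0,0],"rotation": [0,0,8.5],"claw": 50},
  ],
)

```text
clock: 2.6
tool_pos: [0.4503, -0.0171, 0.3989]
orientation: [180.0, 0.0, -61.7]
force: [-0.6, -0.6, -0.4]
opening: 0.0498
gripper_force: 0.0
```

Call:
arm_command(
  steps=[
    {"translation": [0,0,0],"rotation": [0,0,1.7],"claw": 50},
    {"translation": [0,0,0],"rotation": [0,0,3.4],"claw": 50},
    {"translation": [0,0,0],"rotation": [0,0,5.1],"claw": 50},
    {"translation": [0,0,0],"rotation": [0,0,6.8],"claw": 50},
    {"translation": [0,0,0],"rotation": [0,0,8.5],"claw": 50},
  ],
)

```text
clock: 3.1
tool_pos: [0.4503, -0.017, 0.3989]
orientation: [180.0, -0.0, -104.1]
force: [-0.4, -0.1, 0.1]
opening: 0.0496
gripper_force: 0.0
```

```bash
python3 - <<'E'
from h import *
g=down(4)
plan((vise(-112,0,85+54)+g.apply([0,0,.019]),g),(vise(-112,-47,85+27+60)+g.apply([0,0,.019]),g))
E
```

```text
t 3.1 tcp [ 0.4503 -0.017   0.3989] [ 180.    -0.  -104.1] q [ 23.   -5.3  -3.9  -0.  -91.4 -37.2] F [-0.4 -0.1  0.1] op 49.6
[-1.1, -1.6, 278.8] [0.81, 0.01, 0.45]
[45.9, 0.3, 245.9] [0.81, 0.01, 0.45]
```

Call:
arm_command(
  steps=[
    {"translation": [0,-45,0],"rotation": [0,0,0.1],"claw": 50},
    {"translation": [0,-90,0],"rotation": [0,0,0.2],"claw": 50},
    {"translation": [0,-135,0],"rotation": [0,0,0.3],"claw": 50},
    {"translation": [0,-180,0],"rotation": [0,0,0.45],"claw": 50},
  ],
)

```text
clock: 3.5
tool_pos: [0.6268, -0.0604, 0.3988]
orientation: [180.0, 0.0, -106.0]
force: [0.4, 0.6, 1.1]
opening: 0.0501
gripper_force: 0.0
```

Call:
arm_command(
  steps=[
    {"translation": [0,0,0],"rotation": [1.7,0,0],"claw": 50},
    {"translation": [0,0,0],"rotation": [3.4,0,0],"claw": 50},
    {"translation": [0,0,0],"rotation": [5.1,0,0],"claw": 50},
    {"translation": [0,0,0],"rotation": [6.8,0,0],"claw": 50},
    {"translation": [0,0,0],"rotation": [8.5,0,0],"claw": 50},
  ],
)

```text
clock: 4.0
tool_pos: [0.6259, -0.0622, 0.4009]
orientation: [-138.9, -0.1, -106.2]
force: [1.5, -3.7, 2.3]
opening: 0.0499
gripper_force: 0.0
```

Call:
arm_command(
  steps=[
    {"translation": [0,0,0],"rotation": [1.7,0,0],"claw": 50},
    {"translation": [0,0,0],"rotation": [3.4,0,0],"claw": 50},
    {"translation": [0,0,0],"rotation": [5.1,0,0],"claw": 50},
    {"translation": [0,0,0],"rotation": [6.8,0,0],"claw": 50},
    {"translation": [0,0,0],"rotation": [8.5,0,0],"claw": 50},
  ],
)

```text
clock: 4.5
tool_pos: [0.5906, -0.0403, 0.4408]
orientation: [-117.6, -1.4, -111.2]
force: [-24.4, -10.5, -93.8]
opening: 0.0501
gripper_force: 0.0
```

```bash
python3 - <<'E'
from h import *
plan()
E
```

```text
t 4.5 tcp [ 0.5906 -0.0403  0.4408] [-117.6   -1.4 -111.2] q [  16.8  -20.9  -58.3   95.5  -33.8 -115.4] F [-24.4 -10.5 -93.8] op 50.1
```

```bash
python3 - <<'E'
from h import *
g=down(0)
mid=R.from_euler('xyz',[-140,0,YAW-90],degrees=True)
plan((np.array([.60,-.05,.43]),mid),(np.array([.625,-.06,.40]),g))
E
```

```text
t 4.5 tcp [ 0.5906 -0.0403  0.4408] [-117.6   -1.4 -111.2] q [  16.8  -20.9  -58.3   95.5  -33.8 -115.4] F [-24.4 -10.5 -93.8] op 50.1
[5.4, 4.0, 15.9] [-4.47, -0.93, -0.38]
[4.9, 18.2, 53.7] [-12.47, -0.77, -0.71]
```

Call:
arm_command(
  steps=[
    {"translation": [1,1,3],"rotation": [-0.9,-0.2,-0.1],"claw": 50},
    {"translation": [2,2,6],"rotation": [-1.8,-0.4,-0.2],"claw": 50},
    {"translation": [3,2,9],"rotation": [-2.7,-0.6,-0.2],"claw": 50},
    {"translation": [4,3,12],"rotation": [-3.6,-0.7,-0.3],"claw": 50},
    {"translation": [5,4,16],"rotation": [-4.5,-0.9,-0.4],"claw": 50},
  ],
)

```text
clock: 5.0
tool_pos: [0.6007, -0.0447, 0.4301]
orientation: [-140.4, -0.4, -105.8]
force: [0.9, -0.7, 0.3]
opening: 0.0499
gripper_force: 0.0
```

```bash
python3 - <<'E'
from h import *
plan((np.array([.625,-.06,.40]),down(0)))
E
```

```text
t 5.0 tcp [ 0.6007 -0.0447  0.4301] [-140.4   -0.4 -105.8] q [ 30.3 -15.5 -33.6  37.8 -49.  -65.4] F [ 0.9 -0.7  0.3] op 49.9
[7.9, -2.0, 40.8] [-7.92, -0.03, 0.15]
```

Call:
arm_command(
  steps=[
    {"translation": [2,0,8],"rotation": [-1.6,0,0],"claw": 50},
    {"translation": [3,-1,16],"rotation": [-3.2,0,0],"claw": 50},
    {"translation": [5,-1,24],"rotation": [-4.8,0,0.1],"claw": 50},
    {"translation": [6,-2,32],"rotation": [-6.4,0,0.1],"claw": 50},
    {"translation": [8,-2,41],"rotation": [-7.9,0,0.1],"claw": 50},
  ],
)

```text
clock: 5.5
tool_pos: [0.6264, -0.0617, 0.401]
orientation: [-179.9, -0.2, -106.4]
force: [0.3, -0.2, 0.7]
opening: 0.0502
gripper_force: 0.0
```

```bash
cat > kin.py <<'E'
from h import *
from scipy.optimize import least_squares
data=[([87.7246,20.587,.6376,-.017,-70.135,-16.506],[.21721,.63858,.19341],[179.914,-.008,-18.787]),
([23,-5.3,-3.9,0,-91.4,-37.2],[.4503,-.017,.3989],[180,0,-104.1]),
([16.8,-20.9,-58.3,95.5,-33.8,-115.4],[.5906,-.0403,.4408],[-117.6,-1.4,-111.2]),
([30.3,-15.5,-33.6,37.8,-49,-65.4],[.6007,-.0447,.4301],[-140.4,-.4,-105.8])]
Ry=lambda a:R.from_euler('y',a,degrees=True); Rx=lambda a:R.from_euler('x',a,degrees=True); Rz=lambda a:R.from_euler('z',a,degrees=True)
def fk(q,k):
    a1,lat,h,L1,e,L2,d6,s4,s6=k
    A=Rz(q[0])*Ry(q[1]); p=Rz(q[0]).apply([a1,lat,h])+A.apply([0,0,L1])
    A=A*Ry(-q[2]); p=p+A.apply([L2,0,e])
    A=A*Rx(s4*q[3])*Ry(-q[4]); p=p+A.apply([d6,0,0])
    return p,A*Rx(s6*q[5])*TOOL
TOOL=R.identity()
def settool(k):
    global TOOL
    TOOL=R.identity(); A=fk(data[0][0],k)[1]; TOOL=A.inv()*R.from_euler('xyz',data[0][2],degrees=True)
E
python3 - <<'E'
import kin; from kin import *
plan(); p,r,o=cur(); D=data+[(o["joint_pos"].tolist(),p.tolist(),o["orientation"].tolist())]
for s4 in(1,-1):
  for s6 in(1,-1):
    def res(k):
        k=list(k)+[s4,s6]; settool(k); out=[]
        for q,p,e in D:
            P,Q=fk(q,k); out+=list((P-np.array(p))*1000)
            out+=list((Q.inv()*R.from_euler('xyz',e,degrees=True)).as_rotvec(degrees=True))
        return out
    s=least_squares(res,[0,-.19,.3,.35,0,.4,.25]); print(s4,s6,s.x.round(4),round(s.cost,1),np.abs(s.fun).max().round(2))
E
```

```text
t 5.5 tcp [ 0.6264 -0.0617  0.401 ] [-179.9   -0.2 -106.4] q [ 12.3  13.1  16.3   0.2 -93.2 -28.6] F [ 0.3 -0.2  0.7] op 50.2
1 1 [ 0.5196 -0.2387 -0.0631  0.3298  0.1784 -0.0283  0.0645] 38151.9 165.01
1 -1 [ 0.5196 -0.2387 -0.0631  0.3298  0.1784 -0.0283  0.0645] 49456.6 165.01
-1 1 [ 0.3414 -0.1695  0.1077  0.4548  0.0988  0.135   0.2747] 36291.5 162.25
-1 -1 [ 0.3414 -0.1695  0.1077  0.4548  0.0988  0.135   0.2747] 17191.8 112.45
```

```bash
python3 - <<'E'
import kin; from kin import *
p,r,o=cur(); D=data+[(o["joint_pos"].tolist(),p.tolist(),o["orientation"].tolist())]
def fk(q,k):
    a1,lat,h,L1,e,L2,d6,b,lat2,d6z,s4,s6=k
    A=Rz(q[0])*Ry(q[1]); p=Rz(q[0]).apply([a1,lat,h])+A.apply([0,0,L1])
    A=A*Ry(-q[2]); p=p+A.apply([L2,0,e])
    A=A*Ry(b)*Rx(s4*q[3])*Ry(-b)*Ry(-q[4]); p=p+A.apply([d6,lat2,d6z])
    return p,A*Rx(s6*q[5])
for s4 in(1,-1):
  for s6 in(1,-1):
   for b in(0,90,45,-45,-90,180):
    def res(k):
        k=list(k)+[s4,s6]; T=fk(D[0][0],k)[1].inv()*R.from_euler('xyz',D[0][2],degrees=True); out=[]
        for q,p,e in D:
            P,Q=fk(q,k); out+=list((P-np.array(p))*1000)
            out+=list(10*(Q*T*R.from_euler('xyz',e,degrees=True).inv()).as_rotvec(degrees=True))
        return out
    s=least_squares(res,[0,-.19,.3,.35,0,.4,.25,b,0,0]); print(s4,s6,b,s.x.round(4),round(s.cost,1),np.abs(s.fun).max().round(2))
E
```

```text
1 1 0 [ 5.41500e-01 -2.97600e-01 -1.40000e-01  3.55900e-01  1.22800e-01
 -2.61000e-02 -4.13000e-02  3.74953e+01  8.88000e-02 -2.19000e-02] 401216.9 467.58
1 1 90 [ 5.41500e-01 -2.97600e-01 -1.40000e-01  3.55900e-01  1.22800e-01
 -2.61000e-02 -4.13000e-02  3.74954e+01  8.88000e-02 -2.19000e-02] 401216.9 467.58
1 1 45 [ 5.41500e-01 -2.97700e-01 -1.39900e-01  3.56000e-01  1.22800e-01
 -2.61000e-02 -4.13000e-02  3.74974e+01  8.88000e-02 -2.19000e-02] 401216.9 467.6
1 1 -45 [ 5.4150e-01 -2.9770e-01 -1.3990e-01  3.5600e-01  1.2280e-01 -2.6100e-02
 -4.1300e-02  3.7497e+01  8.8800e-02 -2.1900e-02] 401216.9 467.6
1 1 -90 [ 5.41500e-01 -2.97600e-01 -1.40000e-01  3.55900e-01  1.22800e-01
 -2.61000e-02 -4.13000e-02  3.74953e+01  8.88000e-02 -2.19000e-02] 401216.9 467.58
1 1 180 [ 1.795000e-01  2.000000e-02  2.924000e-01  7.293000e-01 -1.542000e-01
  3.714000e-01  4.767000e-01  1.959758e+02 -2.104000e-01 -9.870000e-02] 1874461.1 1204.07
1 -1 0 [ 0.332  -0.3866 -0.0503  0.4336  0.1     0.2329  0.0949 -0.3836  0.1651
 -0.0799] 1736579.0 1286.25
1 -1 90 [-8.000000e-04 -4.000000e-04  1.990000e-01  6.
[... 1751 characters left out ...]
1.6 1.0
-1 -1 90 [-8.000e-04 -4.000e-04  1.990e-01  6.018e-01  2.000e-04  4.639e-01
  4.109e-01 -6.200e-03 -1.914e-01  4.000e-04] 1.6 1.0
-1 -1 45 [-8.000e-04 -4.000e-04  1.990e-01  6.018e-01  2.000e-04  4.639e-01
  4.109e-01 -6.200e-03 -1.914e-01  4.000e-04] 1.6 1.0
-1 -1 -45 [-8.000e-04 -4.000e-04  1.990e-01  6.018e-01  2.000e-04  4.639e-01
  4.109e-01 -6.200e-03 -1.914e-01  4.000e-04] 1.6 1.0
-1 -1 -90 [-8.000e-04 -4.000e-04  1.990e-01  6.018e-01  2.000e-04  4.639e-01
  4.109e-01 -6.200e-03 -1.914e-01  4.000e-04] 1.6 1.0
-1 -1 180 [ 3.320000e-01 -3.866000e-01 -5.030000e-02  4.336000e-01  1.000000e-01
  2.329000e-01  9.490000e-02  1.796165e+02  1.651000e-01 -7.990000e-02] 1736579.0 1286.25
```

```bash
cat > kin.py <<'E'
from h import *
from scipy.optimize import least_squares
RX=lambda ax,a:R.from_euler(ax,a,degrees=True)
LO=np.array([-176.03,-82.01,-58.28,-173.87,-174.79,-173.66]);HI=np.array([176.03,121.73,71.71,95.51,-.11,173.66])
def fk0(q):
    A=RX('z',q[0])*RX('y',q[1]); p=np.array([0,0,.199])+A.apply([0,0,.6018])
    A=A*RX('y',-q[2]); p=p+A.apply([.4639,0,0])
    A=A*RX('x',-q[3])*RX('y',-q[4]); p=p+A.apply([.4109,-.1914,0])
    return p,A*RX('x',-q[5])
T_=fk0([87.7246,20.587,.6376,-.017,-70.135,-16.506])[1].inv()*R.from_euler('xyz',[179.914,-.008,-18.787],degrees=True)
def fk(q): p,A=fk0(q); return p,A*T_
def ik(p,r,q0,free=None):
    f=lambda q:np.r_[(fk(q)[0]-p)*1000,(fk(q)[1].inv()*r).as_rotvec(degrees=True)*5,1e-3*(q-q0)]
    s=least_squares(f,np.clip(q0,LO+1,HI-1),bounds=(LO+.5,HI-.5)); return s.x,np.abs(s.fun[:6]).max()
E
python3 - <<'E'
from kin import *
p0,r0,o=cur(); q0,e=ik(vise(0,15,223)+np.array([0,0,-.019+.15]),down(0),o["joint_pos"]); print("lifted",q0.round(1),e)
qs,e=ik(vise(0,15,204),down(0),q0); print("grasp",qs.round(1),e)
for x,l in((-59,-1),(0,1),(47,1),(-47,1)):
    q,e=ik(vise(-112,x if x!=-59 else 0,112-19) ,down(4),qs); print("wheel",x,q.round(1),round(e,2))
best=[]
rng=np.random.default_rng(0)
for yaw in range(-180,180,20):
  for x,y in((.5,-.1),(.45,.25),(.6,0),(.45,-.3),(.35,.35),(.55,.15)):
   for z in(.4,.5):
    r=RX('z',yaw-0)*R.from_euler('xyz',[-90,0,-90],degrees=True) # tool z ->?
    for k in range(3):
        q,e=ik(np.array([x,y,z]),r,q0+rng.normal(0,40 if k else 0,6))
        if e<.5:
            m=min((q-LO).min(),(HI-q).min())
            if m>8: best.append((np.abs(q-q0).max(),yaw,x,y,z,q.round(0).tolist(),round(m)))
r=R.from_euler('xyz',[-90,0,-90],degrees=True); print("toolz",r.apply([0,0,1]).round(2),"tooly",r.apply([0,1,0]).round(2))
best.sort(key=lambda b:b[0]); 
for b in best[:12]: print(b)
E
```

```text
lifted [ 16.5   6.4   2.4   0.  -86.  -32.9] 6.205296231134332e-06
grasp [ 16.5   9.7 -12.8   0.  -67.5 -32.9] 7.408906081862825e-06
wheel -59 [ 25.8   2.1 -39.4   3.8 -45.7 -44.7] 0.0
wheel 0 [ 25.8   2.1 -39.4   3.8 -45.7 -44.7] 0.0
wheel 47 [ 30.7   3.6 -37.9   4.1 -45.9 -49.9] 0.0
wheel -47 [ 20.2   1.  -40.3   3.3 -45.5 -38.8] 0.0
toolz [1. 0. 0.] tooly [ 0.  0. -1.]
(np.float64(105.94764244983678), 40, 0.35, 0.35, 0.5, [-78.0, -70.0, -37.0, -106.0, -113.0, 54.0], 12)
(np.float64(111.69995173002162), 100, 0.45, -0.3, 0.5, [-56.0, 41.0, 46.0, -100.0, -155.0, 79.0], 19)
(np.float64(111.6999528328902), 100, 0.45, -0.3, 0.5, [-56.0, 41.0, 46.0, -100.0, -155.0, 79.0], 19)
(np.float64(111.79743948002074), -100, 0.6, 0, 0.5, [40.0, 33.0, -9.0, 51.0, -124.0, -145.0], 29)
(np.float64(111.7974426565603), -100, 0.6, 0, 0.5, [40.0, 33.0, -9.0, 51.0, -124.0, -145.0], 29)
(np.float64(111.9017241322431), -120, 0.6, 0, 0.5, [33.0, 43.0, 10.0, 43.0, -138.0, -145.0], 29)
(np.float64(111.90172657693937), -120, 0.6, 0, 0.5, [33.0, 43.0, 10.0, 43.0, -138.0, -145.0], 29)
(np.float64(113.40055682776027), -80, 0.6, 0, 0.5, [45.0, 23.0, -28.0, 61.0, -112.0, -146.0], 27)
(np.float64(113.40055735168788), -80, 0.6, 0, 0.5, [45.0, 23.0, -28.0, 61.0, -112.0, -146.0], 27)
(np.float64(113.40055753332875), -80, 0.6, 0, 0.5, [45.0, 23.0, -28.0, 61.0, -112.0, -146.0], 27)
(np.float64(113.88995212218249), 120, 0.6, 0, 0.5, [-25.0, 42.0, 47.0, -97.0, -145.0, 81.0], 25)
(np.float64(113.88996160521569), 120, 0.6, 0, 0.5, [-25.0, 42.0, 47.0, -97.0, -145.0, 81.0], 25)
```

```bash
cat >> kin.py <<'E'
def rimpose(phi,turned,up=0,lean=4):
    g=down(lean); a=np.radians(phi)
    return vise(-112-5*turned/360,54*np.sin(a),85+54*np.cos(a)+up)+g.apply([0,0,.019]),g
E
python3 - <<'E'
from kin import *
plan(rimpose(-57,0,150),rimpose(-57,0,80),rimpose(-57,0,0))
p0,g=rimpose(-57,0)
for i,f in enumerate((-34,-11,11,34,57)): print((g.inv().apply(rimpose(f,(f+57)*.8)[0]-p0)*1000).round(1))
E
```

```text
t 5.5 tcp [ 0.6264 -0.0617  0.401 ] [-179.9   -0.2 -106.4] q [ 12.3  13.1  16.3   0.2 -93.2 -28.6] F [ 0.3 -0.2  0.7] op 50.2
[50.4, 180.5, 155.4] [0.78, -0.04, 0.01]
[50.1, 180.6, 225.4] [0.78, -0.04, 0.01]
[49.8, 180.8, 305.4] [0.78, -0.04, 0.01]
[-15.1  -0.8 -15.3]
[-35.   -1.1 -23.6]
[-55.6  -0.9 -23.6]
[-75.5  -0.1 -15.4]
[-90.6   1.3  -0.1]
```

Call:
arm_command(
  steps=[
    {"translation": [12,45,0],"rotation": [0.2,0,0],"claw": 42},
    {"translation": [24,90,0],"rotation": [0.4,0,0],"claw": 42},
    {"translation": [37,135,0],"rotation": [0.6,0,0],"claw": 42},
    {"translation": [50,180,0],"rotation": [0.8,0,0],"claw": 42},
    {"translation": [50,180.5,40],"rotation": [0.8,0,0],"claw": 42},
  ],
)

```text
clock: 6.0
tool_pos: [0.4372, -0.0599, 0.3655]
orientation: [-175.0, 0.0, -106.4]
force: [1.6, 0.2, 1.8]
opening: 0.042
gripper_force: 0.0
```

```bash
python3 - <<'E'
from kin import *
plan(rimpose(-57,0,80),rimpose(-57,0,0))
E
```

```text
t 6.0 tcp [ 0.4372 -0.0599  0.3655] [-175.     0.  -106.4] q [ 21.1 -10.1 -13.5   3.1 -82.7 -37.8] F [1.6 0.2 1.8] op 42.0
[-0.6, 14.8, 189.5] [-0.21, 0.0, -0.0]
[-0.6, 21.8, 269.2] [-0.21, 0.0, -0.0]
```

Call:
arm_command(
  steps=[
    {"translation": [0,4,45],"rotation": [0,0,0],"claw": 42},
    {"translation": [0,8,90],"rotation": [0,0,0],"claw": 42},
    {"translation": [0,12,135],"rotation": [0,0,0],"claw": 42},
    {"translation": [0,15,175],"rotation": [0,0,0],"claw": 42},
    {"translation": [0,15,175],"rotation": [0,0,0],"claw": 42},
  ],
)

```text
clock: 6.5
tool_pos: [0.4324, -0.0605, 0.179]
orientation: [-176.2, -0.6, -106.5]
force: [0.5, -0.7, 1.7]
opening: 0.0419
gripper_force: 0.0
```

```bash
python3 - <<'E'
from kin import *
plan(rimpose(-57,0,0))
im,d,P=snap("top","t1"); im2,_,_=snap("scene","s1")
c=np.hstack([cv2.resize(cv2.imread("pics/t1.png")[130:290,215:335],(390,520)),cv2.resize(cv2.imread("pics/s1.png")[90:250,140:260],(390,520))]); cv2.imwrite("pics/v1.png",c)
E
```

```text
t 6.5 tcp [ 0.4324 -0.0605  0.179 ] [-176.2   -0.6 -106.5] q [ 21.   -4.8 -33.1   3.3 -59.1 -39.1] F [ 0.5 -0.7  1.7] op 41.9
[-3.5, -0.7, 83.8] [0.03, -0.12, -0.01]
```

View pics/v1.png

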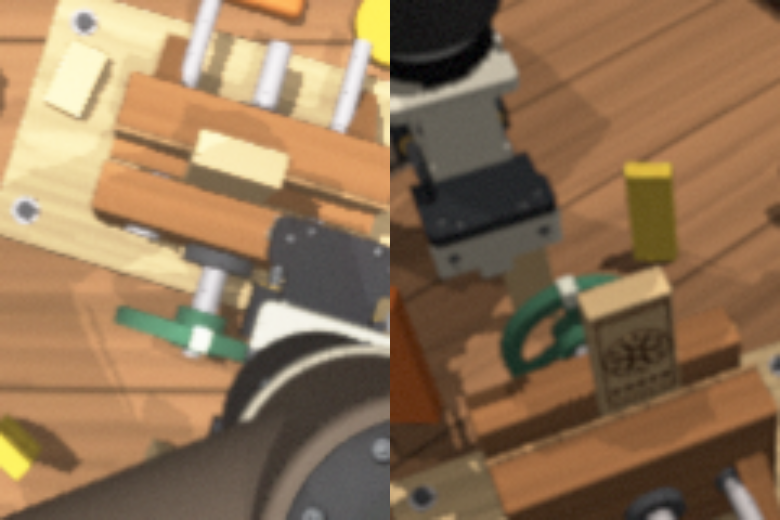

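Both views show the gripper (top crop at (330,270)) on the wheel's right side, clear of the board, with the white mark on top. I'll go down onto the rim.

Call:
arm_command(
  steps=[
    {"translation": [-2,0,30],"rotation": [0,0,0],"claw": 42},
    {"translation": [-3,0,60],"rotation": [0,0,0],"claw": 42},
    {"translation": [-3,0,83],"rotation": [0,0,0],"claw": 42},
    {"translation": [-3,0,83],"rotation": [0,0,0],"claw": 42},
  ],
)

```text
clock: 7.0
tool_pos: [0.4434, -0.059, 0.101]
orientation: [-175.7, -0.4, -106.5]
force: [-0.3, 0.1, -0.2]
opening: 0.0422
gripper_force: 0.0
```

Call:
arm_command(
  steps=[
    {"translation": [0,0,0],"rotation": [0,0,0],"claw": 8},
    {"translation": [0,0,0],"rotation": [0,0,0],"claw": 8},
    {"translation": [0,0,0],"rotation": [0,0,0],"claw": 8},
    {"translation": [0,0,0],"rotation": [0,0,0],"claw": 8},
    {"translation": [0,0,0],"rotation": [0,0,0],"claw": 8},
  ],
)

```text
clock: 7.5
tool_pos: [0.4429, -0.0591, 0.1016]
orientation: [-175.7, -0.3, -106.4]
force: [-4.4, 0.6, 5.2]
opening: 0.0098
gripper_force: 2.7
```

```bash
python3 - <<'E'
from kin import *
plan(rimpose(-57,0,0))
E
```

```text
t 7.5 tcp [ 0.4429 -0.0591  0.1016] [-175.7   -0.3 -106.4] q [ 20.7   0.8 -39.5   4.  -46.6 -39.8] F [-4.4  0.6  5.2] op 9.8
[1.7, 3.9, 5.9] [-0.06, -0.07, -0.0]
```

Call:
arm_command(
  steps=[
    {"translation": [0,0,0],"rotation": [0,0,0],"claw": 42},
    {"translation": [0,0,0],"rotation": [0,0,0],"claw": 42},
    {"translation": [1,2,3],"rotation": [0,0,0],"claw": 42},
    {"translation": [2,4,6],"rotation": [0,0,0],"claw": 42},
    {"translation": [2,4,6],"rotation": [0,0,0],"claw": 42},
  ],
)

```text
clock: 8.0
tool_pos: [0.4383, -0.0601, 0.094]
orientation: [-175.8, -0.4, -106.5]
force: [-0.7, -0.3, -0.1]
opening: 0.0404
gripper_force: 0.0
```

Call:
arm_command(
  steps=[
    {"translation": [0,0,0],"rotation": [0,0,0],"claw": 30},
    {"translation": [0,0,0],"rotation": [0,0,0],"claw": 20},
    {"translation": [0,0,0],"rotation": [0,0,0],"claw": 12},
    {"translation": [0,0,0],"rotation": [0,0,0],"claw": 12},
  ],
)

```text
clock: 8.4
tool_pos: [0.4406, -0.0598, 0.0953]
orientation: [-175.6, -0.3, -106.4]
force: [9.1, -4.6, -2.1]
opening: 0.0157
gripper_force: 5.3
```

```bash
python3 - <<'E'
from kin import *
plan(rimpose(-57,0,0))
print(ctrl.get_obs()["gripper_force"])
im,d,P=snap("top","t2"); im2,_,_=snap("scene","s2")
c=np.hstack([cv2.resize(cv2.imread("pics/t2.png")[180:270,240:308],(390,520)),cv2.resize(cv2.imread("pics/s2.png")[130:220,155:223],(390,520))]); cv2.imwrite("pics/v2.png",c)
E
```

```text
t 8.4 tcp [ 0.4406 -0.0598  0.0953] [-175.6   -0.3 -106.4] q [ 20.8   0.9 -40.4   4.1 -45.4 -40. ] F [ 9.1 -4.6 -2.1] op 15.7
[0.4, 1.4, -0.2] [-0.09, -0.06, 0.0]
5.2598274085175944
```

View pics/v2.png

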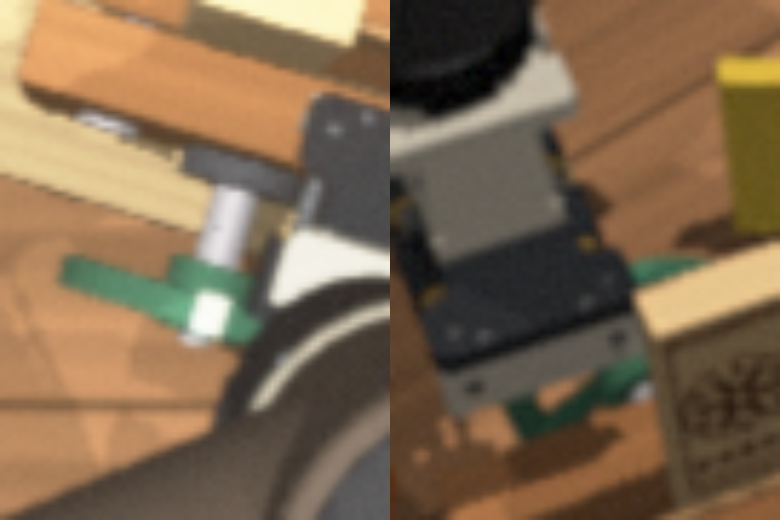

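The wheel hasn't turned, the gripper is on the rim, and the body is clear of the board. Squeeze, then sweep.

Call:
arm_command(
  steps=[
    {"translation": [0,0,0],"rotation": [0,0,0],"claw": 2},
    {"translation": [0,0,0],"rotation": [0,0,0],"claw": 2},
    {"translation": [0,0,0],"rotation": [0,0,0],"claw": 2},
  ],
)

```text
clock: 8.8
tool_pos: [0.4419, -0.0596, 0.0959]
orientation: [-175.4, -0.2, -106.4]
force: [7.2, -4.0, -2.0]
opening: 0.0122
gripper_force: 30.0
```

Call:
arm_command(
  steps=[
    {"translation": [-7,0,-8.5],"rotation": [0,0,0],"claw": 2},
    {"translation": [-15,0,-15],"rotation": [0,0,0],"claw": 2},
    {"translation": [-25,0,-20.5],"rotation": [0,0,0],"claw": 2},
    {"translation": [-35,0,-23.6],"rotation": [0,0,0],"claw": 2},
    {"translation": [-45,0,-24.6],"rotation": [0,0,0],"claw": 2},
  ],
)

```text
clock: 9.3
tool_pos: [0.4508, -0.0154, 0.1197]
orientation: [-175.6, -0.3, -106.4]
force: [0.4, 0.4, 0.3]
opening: 0.0021
gripper_force: 0.0
```

```bash
python3 - <<'E'
from kin import *
plan(rimpose(0,46,0)); print(ctrl.get_obs()["gripper_force"])
E
```

```text
t 9.3 tcp [ 0.4508 -0.0154  0.1197] [-175.6   -0.3 -106.4] q [ 26.4  -0.  -37.6   4.2 -49.5 -45.5] F [0.4 0.4 0.3] op 2.1
[0.6, -0.7, -0.3] [-0.07, -0.06, -0.0]
0.0
```

```bash
python3 - <<'E'
from kin import *
im,d,P=snap("top","t3"); im2,_,_=snap("scene","s3")
c=np.hstack([cv2.resize(cv2.imread("pics/t3.png")[180:270,240:308],(390,520)),cv2.resize(cv2.imread("pics/s3.png")[130:220,165:233],(390,520))]); cv2.imwrite("pics/v3.png",c)
E
```

```text
(no output)
```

View pics/v3.png

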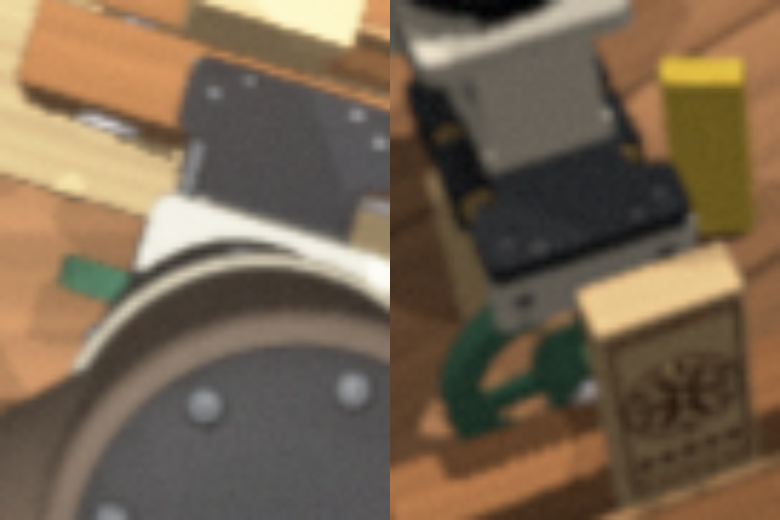

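```bash
python3 - <<'E'
from kin import *
d=np.load("pics/t1.npy"); im=cv2.imread("pics/t1.png"); P=cloud("top",d)
def loc(p): w=(p-VO); return np.stack([w@VX,w@VY,w[:,2]],1)*1000
m=np.zeros(d.shape,bool); m[215:250,240:300]=1; hsv=cv2.cvtColor(im,cv2.COLOR_BGR2HSV)
g=m&(hsv[...,0]>60)&(hsv[...,0]<95)&(hsv[...,1]>90)&(P[...,2]>.09)
print("green top",loc(P[g])[::4].round(0).tolist())
w=m&(hsv[...,1]<60)&(hsv[...,2]>150)&(P[...,2]>.13); print("mark",loc(P[w]).round(0).tolist())
d2=np.load("pics/s1.npy"); i2=cv2.imread("pics/s1.png"); P2=cloud("scene",d2); h2=cv2.cvtColor(i2,cv2.COLOR_BGR2HSV)
g=(h2[...,0]>60)&(h2[...,0]<95)&(h2[...,1]>90); g[:,:160]=0;g[:,260:]=0;g[:150]=0;g[230:]=0
L=loc(P2[g]); print("scene",np.percentile(L,[2,10,50,90,98],axis=0).round(0).tolist())
print(proj("top",P[232,276]),P[232,276])
E
```

```text
green top [[-97.0, 3.0, 106.0], [-109.0, 29.0, 142.0], [-110.0, 24.0, 142.0], [-107.0, 14.0, 145.0], [-113.0, 26.0, 141.0], [-109.0, 13.0, 146.0], [-113.0, 19.0, 143.0], [-110.0, 10.0, 147.0], [-113.0, 12.0, 147.0], [-115.0, 11.0, 147.0], [-109.0, -25.0, 142.0]]
mark [[-69.0, -21.0, 298.0], [-105.0, 57.0, 986.0], [-84.0, -10.0, 377.0], [-83.0, -11.0, 380.0], [-83.0, -13.0, 381.0], [-82.0, -15.0, 380.0], [-86.0, -9.0, 379.0], [-85.0, -10.0, 380.0], [-85.0, -12.0, 380.0], [-84.0, -14.0, 379.0], [-84.0, -15.0, 379.0], [-87.0, -9.0, 380.0], [-87.0, -11.0, 381.0], [-86.0, -12.0, 380.0], [-86.0, -14.0, 381.0], [-85.0, -15.0, 380.0], [-89.0, -8.0, 377.0], [-89.0, -10.0, 379.0], [-88.0, -11.0, 380.0], [-88.0, -13.0, 381.0], [-88.0, -14.0, 382.0], [-87.0, -16.0, 380.0], [-91.0, -9.0, 380.0], [-90.0, -10.0, 380.0], [-90.0, -12.0, 380.0], [-89.0, -13.0, 379.0], [-89.0, -15.0, 380.0], [-89.0, -16.0, 380.0], [-92.0, -9.0, 378.0], [-92.0, -11.0, 379.0], [-91.0, -12.0, 379.0], [-91.0, -14.0, 379.0], [-91.0, -15.0, 381.0], [-90.0, -17.0, 381.0], [-94.0, -10.0, 379.0], [-93.0, -11.0, 380.0], [-93.0, 
[... 2062 characters left out ...]
0, -12.0, 409.0], [-120.0, 3.0, 151.0], [-119.0, 1.0, 149.0], [-118.0, -1.0, 147.0], [-118.0, -3.0, 148.0], [-117.0, -6.0, 145.0], [-117.0, -8.0, 146.0], [-108.0, -19.0, 297.0], [-107.0, -12.0, 379.0], [-106.0, -13.0, 381.0], [-120.0, -4.0, 151.0], [-119.0, -7.0, 143.0], [-116.0, -2.0, 542.0], [-116.0, -3.0, 545.0], [-117.0, -2.0, 542.0], [-117.0, -2.0, 544.0], [-117.0, -4.0, 544.0], [-119.0, -1.0, 542.0], [-118.0, -2.0, 545.0], [-118.0, -3.0, 543.0], [-118.0, -4.0, 544.0]]
scene [[-112.0, -53.0, 70.0], [-110.0, -49.0, 78.0], [-106.0, -21.0, 111.0], [-98.0, 1.0, 143.0], [-92.0, 20.0, 147.0]]
(np.float64(276.00000000000006), np.float64(231.9999999999999)) [ 0.45516935 -0.01549823  0.14496503]
```

```bash
python3 - <<'E'
from kin import *
p,r,o=cur(); 
for nm,off in(("tcp",[0,0,0]),("grasp",[0,0,-.019]),("body",[0,0,-.066]),("fing+x",[0,-.02,0]),("bodyc",[.039,-.096,-.066]),("bodyc2",[-.039,-.096,-.066])):
    u,v=proj("scene",p+r.apply(off)); print(nm,round(u,1),round(v,1),"crop",round((u-165)*5.73+390),round((v-130)*5.78))
i=cv2.imread("pics/s3.png")[90:240,140:270]; cv2.imwrite("pics/v4.png",cv2.resize(i,(690,597*150//150),interpolation=cv2.INTER_CUBIC))
E
```

```text
tcp 194.6 184.5 crop 560 315
grasp 193.5 179.4 crop 553 286
body 190.6 166.1 crop 537 209
fing+x 197.1 190.0 crop 574 347
bodyc 187.1 200.2 crop 517 406
bodyc2 220.4 188.7 crop 707 339
```

View pics/v4.png

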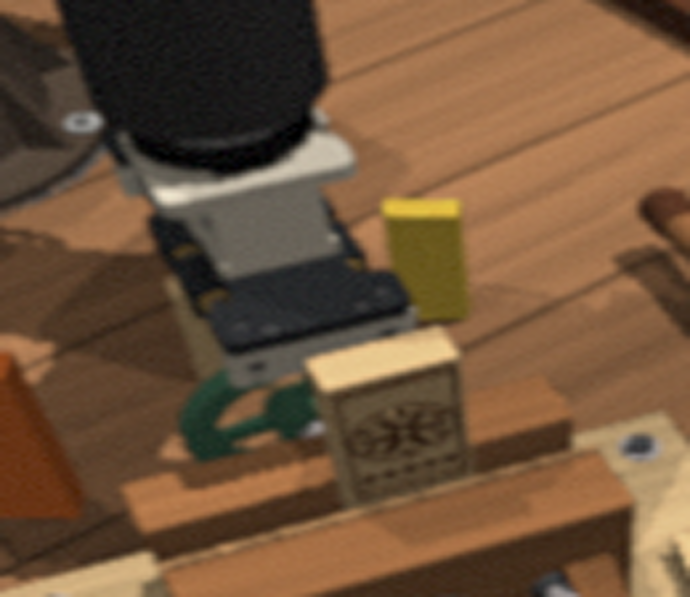

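```bash
python3 - <<'E'
from kin import *
p,r,o=cur()
for n,f in(("scene","s3"),("top","t3")):
    d=np.load(f"pics/{f}.npy"); P=cloud(n,d); L=r.inv().apply((P.reshape(-1,3)-p)).reshape(P.shape)*1000
    if n=="scene":
        for u,v in((184,182),(187,187),(200,180),(214,172),(190,176),(205,168),(184,175),(200,163),(195,150),(176,150),(178,190)): print(n,u,v,L[v,u].round(0),P[v,u].round(3))
    else:
        for u,v in((275,195),(290,200),(270,215),(300,200),(255,228)): print(n,u,v,L[v,u].round(0),P[v,u].round(3))
    ok=(d>0)&(np.abs(L[...,0])<110)&(np.abs(L[...,1])<120)&(L[...,2]>-200)&(L[...,2]<5)&(P[...,2]>.155); q=L[ok]
    b=(q[:,1]>-110)&(q[:,1]<110)
    for lo in range(-200,5,20):
        s=q[(q[:,2]>=lo)&(q[:,2]<lo+20)]
        if len(s): print(n,lo,len(s),s.min(0).round(0),s.max(0).round(0))
E
```

```text
scene 184 182 [  35.  -87. -114.] [ 0.516 -0.07   0.24 ]
scene 187 187 [21. -7. -8.] [ 0.451 -0.037  0.128]
scene 200 180 [   6. -117. -137.] [ 0.551 -0.05   0.265]
scene 214 172 [ -32.  -86. -114.] [ 0.535 -0.005  0.239]
scene 190 176 [  21.  -96. -136.] [ 0.527 -0.059  0.262]
scene 205 168 [ -13.  -94. -142.] [ 0.534 -0.025  0.268]
scene 184 175 [  32.  -95. -143.] [ 0.523 -0.069  0.269]
scene 200 163 [  -8.  -76. -142.] [ 0.516 -0.025  0.267]
scene 195 150 [  -8.  -48. -155.] [ 0.488 -0.016  0.278]
scene 176 150 [  25.   -8. -135.] [ 0.442 -0.038  0.255]
scene 178 190 [44. -7. -8.] [ 0.445 -0.059  0.128]
scene -200 424 [ -40.  -51. -200.] [  38.   14. -180.]
scene -180 167 [ -23.  -51. -180.] [  23.   -9. -160.]
scene -160 725 [ -39.  -97. -160.] [  39.   94. -140.]
scene -140 488 [ -43. -120. -140.] [  39.   91. -120.]
scene -120 229 [ -39. -120. -120.] [  39.   85. -100.]
scene -100 9 [  12. -119. -100.] [ 31. -82. -82.]
scene -80 5 [  12. -118.  -79.] [  12. -108.  -64.]
scene -60 7 [  12. -119.  -60.] [  12. -109.  -42.]
scene -40 6 [ -79. -120.  -38.] [ 12. -91. -28.]
top 275 195 [ -30.  -83. -142.] [ 0.529 -0.006  0.267]
top 290 200 [   0.  -82. -142.] [ 0.52  -0.035  0.267]
top 270 215 [ -30.  -46. -200.] [0.489 0.006 0.322]
top 300 200 [  19.  -88. -142.] [ 0.52  -0.054  0.268]
top 255 228 [-48.   1.  -2.] [0.463 0.032 0.122]
top -200 209 [ -36.  -49. -200.] [  41.  -24. -181.]
top -180 7 [ -15.  -49. -178.] [  23.  -48. -164.]
top -160 731 [ -35.  -95. -160.] [  41.  -48. -140.]
top -140 245 [ -41. -120. -140.] [  41.  -16. -120.]
top -120 84 [ -39. -111. -120.] [  34.  -19. -100.]
top -100 34 [ -41. -118. -100.] [  13. -107.  -81.]
top -80 26 [ -41. -112.  -80.] [   9. -106.  -60.]
top -60 26 [ -41. -106.  -60.] [  11. -104.  -41.]
top -40 18 [ -41. -116.  -39.] [  11. -103.  -29.]
```

Call:
arm_command(
  steps=[
    {"translation": [0,0,0],"rotation": [0,0,0],"claw": 30},
    {"translation": [0,0,0],"rotation": [0,0,0],"claw": 30},
    {"translation": [0,0,0],"rotation": [0,0,0],"claw": 30},
  ],
)

```text
clock: 9.7
tool_pos: [0.45, -0.0164, 0.1189]
orientation: [-175.7, -0.3, -106.5]
force: [-0.5, 0.7, 1.2]
opening: 0.0209
gripper_force: 0.0
```

Call:
arm_command(
  steps=[
    {"translation": [0,0,0],"rotation": [0,0,0],"claw": 2},
    {"translation": [0,0,0],"rotation": [0,0,0],"claw": 2},
    {"translation": [0,0,0],"rotation": [0,0,0],"claw": 2},
    {"translation": [0,0,0],"rotation": [0,0,0],"claw": 2},
    {"translation": [0,0,0],"rotation": [0,0,0],"claw": 2},
  ],
)

```text
clock: 10.2
tool_pos: [0.4502, -0.0162, 0.1191]
orientation: [-175.7, -0.3, -106.4]
force: [0.4, 0.1, -1.2]
opening: 0.0023
gripper_force: 0.0
```

```bash
python3 - <<'E'
from kin import *
plan(rimpose(0,0)); print(ctrl.get_obs()["gripper_force"],ctrl.get_obs()["moment"])
im,d,P=snap("scene","s5"); p,r,o=cur()
w=P-VO
hsv=cv2.cvtColor(im,cv2.COLOR_RGB2HSV); m=(hsv[...,0]>60)&(hsv[...,0]<95)&(hsv[...,1]>90)&(w@VX<-.09)&(w@VX>-.14)&(P[...,2]<.16)&(abs(w@VY)<.07)
q=np.stack([w@VY,P[...,2]],-1)[m]*1000
ang=np.degrees(np.arctan2(q[:,0],q[:,1]-85)); rad=np.hypot(q[:,0],q[:,1]-85)
s=(rad<44)&(rad>20); print("spoke angles",np.sort(ang[s]).round(0).tolist())
d0=np.load("pics/scene0.npy");P=cloud("scene",d0);im0=cv2.imread("pics/scene0.png");hsv=cv2.cvtColor(im0,cv2.COLOR_BGR2HSV);w=P-VO
m=(hsv[...,0]>60)&(hsv[...,0]<95)&(hsv[...,1]>90)&(w@VX<-.09)&(w@VX>-.14)&(P[...,2]<.16)&(abs(w@VY)<.07)
q=np.stack([w@VY,P[...,2]],-1)[m]*1000
ang=np.degrees(np.arctan2(q[:,0],q[:,1]-85)); rad=np.hypot(q[:,0],q[:,1]-85)
s=(rad<44)&(rad>20); print("spoke angles at start",np.sort(ang[s]).round(0).tolist())
E
```

```text
t 10.2 tcp [ 0.4502 -0.0162  0.1191] [-175.7   -0.3 -106.4] q [ 26.3  -0.  -37.7   4.2 -49.5 -45.4] F [ 0.4  0.1 -1.2] op 2.3
[-0.3, -1.8, -0.9] [-0.06, -0.07, -0.0]
0.0 [ 0.20500479  0.17430821 -0.00648983]
spoke angles [-112.0, -103.0, -102.0, -101.0, -100.0, -99.0, -99.0, -97.0, -96.0, -94.0, -93.0, -92.0, -91.0, -91.0, -90.0, -88.0, -88.0, -88.0, -87.0, -86.0, -85.0, -83.0, -82.0, -81.0, -18.0, -1.0, 2.0, 3.0, 8.0, 11.0]
spoke angles at start [-121.0, -121.0, -120.0, -119.0, -116.0, -115.0, -113.0, -112.0, -111.0, -111.0, -111.0, -109.0, -108.0, -107.0, -106.0, -106.0, -100.0, -12.0, -11.0, -8.0, -8.0, -6.0, -5.0, -3.0, -1.0, 0.0, 4.0, 5.0, 6.0, 7.0, 11.0, 11.0]
```

```bash
python3 - <<'E'
from kin import *
p=np.array([.4324,-.0605,.179]); r=R.from_euler('xyz',[-176.2,-.6,-106.5],degrees=True)
for n,f in(("scene","s1"),("top","t1")):
    d=np.load(f"pics/{f}.npy"); P=cloud(n,d); L=r.inv().apply((P.reshape(-1,3)-p)).reshape(P.shape)*1000
    for y in(-25,-35,-42):
        for z in(0,-10,-20):
            u,v=proj(n,p+r.apply([0,y/1000,z/1000])); print(n,y,z,L[int(round(v)),int(round(u))].round(0),end=' ')
        print()
    ok=(np.abs(L[...,0])<39)&(np.abs(L[...,1])<100)&(L[...,2]<20)&(L[...,2]>-115)&(d>0); print(np.c_[L[ok]].round(0)[::3].tolist())
E
```

```text
scene -25 0 [-14. 132. 170.] scene -25 -10 [-14. 144. 170.] scene -25 -20 [-15. 153. 165.] 
scene -35 0 [-13. 119. 170.] scene -35 -10 [-14. 132. 170.] scene -35 -20 [-17. 141. 167.] 
scene -42 0 [-4.  4. 52.] scene -42 -10 [-14. 125. 172.] scene -42 -20 [-17. 133. 169.] 
[[37.0, 78.0, -114.0], [36.0, 77.0, -109.0], [-35.0, 22.0, -115.0], [-36.0, 22.0, -111.0], [-38.0, 23.0, -107.0], [36.0, 23.0, -114.0], [35.0, 21.0, -113.0], [35.0, 21.0, -110.0], [36.0, 22.0, -106.0], [-32.0, -88.0, -115.0], [-29.0, -90.0, -115.0], [-35.0, -89.0, -111.0], [-21.0, -88.0, -114.0], [-27.0, -89.0, -112.0], [-33.0, -90.0, -110.0], [-39.0, -88.0, -106.0], [-19.0, -89.0, -113.0], [-24.0, -90.0, -112.0], [-30.0, -90.0, -109.0], [-36.0, -91.0, -107.0], [-9.0, -89.0, -114.0], [-14.0, -89.0, -112.0], [-20.0, -89.0, -109.0], [-26.0, -91.0, -108.0], [-32.0, -91.0, -107.0], [-5.0, -89.0, -113.0], [-10.0, -89.0, -111.0], [-16.0, -91.0, -111.0], [-22.0, -88.0, -105.0], [2.0, -89.0, -113.0], [-4.0, -88.0, -110.0], [-10.0, -89.0, -108.0], [-15.0, -90.0, -106.0], [10.0, -90.0, -115.0], [4.0, -89.0, -112.0], [-1.0, -9
[... 714 characters left out ...]
35.0, -90.0, -109.0], [30.0, -88.0, -105.0], [9.0, -36.0, -44.0], [3.0, -38.0, -43.0], [-4.0, -39.0, -42.0], [32.0, -90.0, -105.0], [5.0, -37.0, -40.0]]
top -25 0 [ -24.  -35. -200.] top -25 -10 [ -22.  -35. -198.] top -25 -20 [ -26.  -35. -229.] 
top -35 0 [ -23.  -42. -198.] top -35 -10 [ -23.  -42. -198.] top -35 -20 [ -23.  -42. -198.] 
top -42 0 [ -25.  -48. -198.] top -42 -10 [ -23.  -47. -200.] top -42 -20 [ -23.  -47. -200.] 
[[-38.0, -85.0, -108.0], [-30.0, -66.0, -110.0], [-26.0, -65.0, -115.0], [-27.0, -61.0, -115.0], [-37.0, -52.0, -105.0], [-37.0, -50.0, -110.0], [-37.0, -43.0, -114.0], [34.0, -59.0, -113.0], [-37.0, -25.0, -107.0], [-30.0, -12.0, -114.0], [-35.0, 27.0, -107.0]]
```

```bash
cat >> kin.py <<'E'
OFF=.0575  # reported TCP -> true grasp point distance (19 + 38.5 found by camera)
def rimpose(phi,turned,up=0,lean=4):
    g=down(lean); a=np.radians(phi)
    return vise(-111-5*turned/360,54*np.sin(a),85+54*np.cos(a)+up)+g.apply([0,0,OFF]),g
def wheel(name):
    out=[]
    for n in("scene","top"):
        im,d,P=snap(n,name+n); w=P-VO; hsv=cv2.cvtColor(im,cv2.COLOR_RGB2HSV)
        y,z,x=w@VY*1000,P[...,2]*1000-85,w@VX*1000; rad=np.hypot(y,z); ang=np.degrees(np.arctan2(y,z))
        reg=(d>0)&(x<-96)&(x>-128)&(rad<68)
        s=reg&(hsv[...,0]>60)&(hsv[...,0]<95)&(hsv[...,1]>90)&(rad>24)&(rad<42)
        print(n,"spoke hist(10deg)",{int(a*10):int(c) for a,c in zip(*np.unique(np.floor(ang[s]/10),return_counts=True))})
        m=reg&(hsv[...,1]<70)&(hsv[...,2]>120)&(rad>42); 
        if m.sum()>3: print(n,"mark",m.sum(),np.median(ang[m]).round(1),np.percentile(ang[m],[10,90]).round(0), "x",np.median(x[m]).round(0))
E
python3 - <<'E'
from kin import *
plan(rimpose(-57,20,35),rimpose(-57,20))
for f in(-50,0,50):
    q,e=ik(*rimpose(f,90),cur()[2]["joint_pos"]); print(q.round(0),round(e,2))
E
```

```text
t 10.25 tcp [ 0.4503 -0.0161  0.1191] [-175.7   -0.3 -106.4] q [ 26.3  -0.  -37.7   4.2 -49.5 -45.4] F [ 0.2 -0.9  0.7] op 2.0
[44.9, -3.0, 27.6] [-0.06, -0.07, -0.0]
[44.7, -0.4, 62.5] [-0.06, -0.07, -0.0]
[ 21.   4. -42.   4. -41. -40.] 0.0
[ 25.   3. -40.   4. -44. -44.] 0.0
[ 30.   6. -40.   4. -41. -49.] 0.0
```

Call:
arm_command(
  steps=[
    {"translation": [15,-1,0],"rotation": [0,0,0],"claw": 42},
    {"translation": [30,-2,0],"rotation": [0,0,0],"claw": 42},
    {"translation": [45,-3,0],"rotation": [0,0,0],"claw": 42},
    {"translation": [45,-3,10],"rotation": [0,0,0],"claw": 42},
    {"translation": [45,-2,20],"rotation": [0,0,0],"claw": 42},
  ],
)

```text
clock: 10.75
tool_pos: [0.4411, -0.0604, 0.099]
orientation: [-175.6, -0.3, -106.5]
force: [-0.6, -0.1, -1.3]
opening: 0.0367
gripper_force: 0.0
```

Call:
arm_command(
  steps=[
    {"translation": [0,0,12],"rotation": [0,0,0],"claw": 42},
    {"translation": [0,1,24],"rotation": [0,0,0],"claw": 42},
    {"translation": [0,2,36],"rotation": [0,0,0],"claw": 42},
    {"translation": [0,2,42],"rotation": [0,0,0],"claw": 42},
  ],
)

```text
clock: 11.15
tool_pos: [0.441, -0.0607, 0.0558]
orientation: [-175.8, -0.4, -106.4]
force: [-0.4, -0.0, -0.3]
opening: 0.042
gripper_force: 0.0
```

Call:
arm_command(
  steps=[
    {"translation": [0,0,0],"rotation": [0,0,0],"claw": 2},
    {"translation": [0,0,0],"rotation": [0,0,0],"claw": 2},
    {"translation": [0,0,0],"rotation": [0,0,0],"claw": 2},
    {"translation": [0,0,0],"rotation": [0,0,0],"claw": 2},
    {"translation": [0,0,0],"rotation": [0,0,0],"claw": 2},
  ],
)

```text
clock: 11.65
tool_pos: [0.4428, -0.0608, 0.0581]
orientation: [-175.6, -0.3, -106.5]
force: [5.4, -1.4, 0.1]
opening: 0.0156
gripper_force: 30.0
```

```bash
python3 - <<'E'
from kin import *
plan(rimpose(-57,20)); print(ctrl.get_obs()["gripper_force"],ctrl.get_obs()["moment"])
wheel("w1")
E
```

```text
t 11.65 tcp [ 0.4428 -0.0608  0.0581] [-175.6   -0.3 -106.5] q [ 20.5   4.3 -43.2   4.5 -39.2 -40.3] F [ 5.4 -1.4  0.1] op 15.6
[0.1, 0.5, 1.0] [-0.08, -0.06, -0.01]
29.95963956849664 [-0.11154304 -0.36025697 -0.2334447 ]
scene spoke hist(10deg) {}
scene mark 29 22.0 [17. 30.] x -113.0
top spoke hist(10deg) {}
top mark 65 22.5 [14. 40.] x -114.0
```

Call:
arm_command(
  steps=[
    {"translation": [-6.7,0,-8.4],"rotation": [0,0,0],"claw": 2},
    {"translation": [-15,0,-15.3],"rotation": [0,0,0],"claw": 2},
    {"translation": [-24.4,0,-20.4],"rotation": [0,0,0],"claw": 2},
    {"translation": [-34.6,0,-23.5],"rotation": [0,0,0],"claw": 2},
    {"translation": [-45.3,0,-24.6],"rotation": [0,0,0],"claw": 2},
  ],
)

```text
clock: 12.25
tool_pos: [0.455, -0.018, 0.0836]
orientation: [-175.5, -0.4, -106.4]
force: [9.9, -16.0, 2.1]
opening: 0.0142
gripper_force: 30.0
```

Call:
arm_command(
  steps=[
    {"translation": [-10.7,0,1.1],"rotation": [0,0,0],"claw": 2},
    {"translation": [-20.9,0,4.2],"rotation": [0,0,0],"claw": 2},
    {"translation": [-30.3,0.5,9.3],"rotation": [0,0,0],"claw": 2},
    {"translation": [-38.6,1,16.2],"rotation": [0,0,0],"claw": 2},
    {"translation": [-45.3,1,24.6],"rotation": [0,0,0],"claw": 2},
  ],
)

```text
clock: 12.75
tool_pos: [0.4668, 0.0256, 0.0585]
orientation: [-175.6, -0.4, -106.3]
force: [-5.5, -5.2, 23.4]
opening: 0.0156
gripper_force: 30.5
```

```bash
python3 - <<'E'
from kin import *
plan(rimpose(57,110)); print(ctrl.get_obs()["gripper_force"])
wheel("w2")
E
```

```text
t 12.75 tcp [0.4668 0.0256 0.0585] [-175.6   -0.4 -106.3] q [ 30.7   6.5 -40.9   5.4 -40.1 -51. ] F [-5.5 -5.2 23.4] op 15.6
[-0.8, 0.4, 1.5] [-0.08, -0.09, 0.02]
30.459944555768743
scene spoke hist(10deg) {-130: 1, -120: 7, -110: 8, -100: 2, 0: 7}
top spoke hist(10deg) {}
```

Call:
arm_command(
  steps=[
    {"translation": [0,0,0],"rotation": [0,0,0],"claw": 42},
    {"translation": [0,0,0],"rotation": [0,0,0],"claw": 42},
    {"translation": [0,0,0],"rotation": [0,0,0],"claw": 42},
    {"translation": [0,0,0],"rotation": [0,0,0],"claw": 42},
  ],
)

```text
clock: 13.25
tool_pos: [0.4663, 0.0261, 0.0568]
orientation: [-175.7, -0.3, -106.5]
force: [-0.5, -0.4, 0.8]
opening: 0.0402
gripper_force: 0.0
```

Call:
arm_command(
  steps=[
    {"translation": [15,-1,-15.4],"rotation": [0,0,0],"claw": 42},
    {"translation": [35,-1,-23.6],"rotation": [0,0,0],"claw": 42},
    {"translation": [55.6,0,-23.6],"rotation": [0,0,0],"claw": 42},
    {"translation": [75.5,0,-15.4],"rotation": [0,0,0],"claw": 42},
    {"translation": [90.6,0,0],"rotation": [0,0,0],"claw": 42},
  ],
)

```text
clock: 13.75
tool_pos: [0.4413, -0.0613, 0.0581]
orientation: [-175.6, -0.2, -106.5]
force: [0.9, -0.5, -0.2]
opening: 0.042
gripper_force: 0.0
```

```bash
python3 - <<'E'
from kin import *
plan(rimpose(-57,120))
wheel("w3")
E
```

```text
t 13.75 tcp [ 0.4413 -0.0613  0.0581] [-175.6   -0.2 -106.5] q [ 20.5   4.1 -43.4   4.5 -39.2 -40.3] F [ 0.9 -0.5 -0.2] op 42.0
[-0.8, 0.5, 1.0] [-0.09, -0.05, -0.01]
scene spoke hist(10deg) {}
top spoke hist(10deg) {}
top mark 26 39.9 [12. 60.] x -119.0
```

Call:
arm_command(
  steps=[
    {"translation": [-1,0,1],"rotation": [0,0,0],"claw": 2},
    {"translation": [-1,0,1],"rotation": [0,0,0],"claw": 2},
    {"translation": [-1,0,1],"rotation": [0,0,0],"claw": 2},
    {"translation": [-1,0,1],"rotation": [0,0,0],"claw": 2},
    {"translation": [-1,0,1],"rotation": [0,0,0],"claw": 2},
  ],
)

```text
clock: 14.35
tool_pos: [0.4419, -0.0592, 0.0568]
orientation: [-175.6, -0.3, -106.4]
force: [2.2, 1.4, 1.6]
opening: 0.0157
gripper_force: 30.0
```

Call:
arm_command(
  steps=[
    {"translation": [-6.7,0,-8.4],"rotation": [0,0,0],"claw": 2},
    {"translation": [-15,0,-15.3],"rotation": [0,0,0],"claw": 2},
    {"translation": [-24.4,0,-20.4],"rotation": [0,0,0],"claw": 2},
    {"translation": [-34.6,0,-23.5],"rotation": [0,0,0],"claw": 2},
    {"translation": [-45.3,0,-24.6],"rotation": [0,0,0],"claw": 2},
  ],
)

```text
clock: 14.85
tool_pos: [0.4538, -0.0167, 0.0821]
orientation: [-175.5, -0.4, -106.4]
force: [10.4, -14.8, -0.9]
opening: 0.0146
gripper_force: 30.0
```

Call:
arm_command(
  steps=[
    {"translation": [-10.7,0,1.1],"rotation": [0,0,0],"claw": 2},
    {"translation": [-20.9,0,4.2],"rotation": [0,0,0],"claw": 2},
    {"translation": [-30.3,0.5,9.3],"rotation": [0,0,0],"claw": 2},
    {"translation": [-38.6,1,16.2],"rotation": [0,0,0],"claw": 2},
    {"translation": [-45.3,1,24.6],"rotation": [0,0,0],"claw": 2},
  ],
)

```text
clock: 15.35
tool_pos: [0.4657, 0.0266, 0.0572]
orientation: [-175.7, -0.5, -106.3]
force: [-8.3, -4.8, 22.4]
opening: 0.0156
gripper_force: 30.1
```

```bash
python3 - <<'E'
from kin import *
plan(rimpose(57,210)); print(ctrl.get_obs()["gripper_force"])
wheel("w4")
E
```

```text
t 15.35 tcp [0.4657 0.0266 0.0572] [-175.7   -0.5 -106.3] q [ 30.9   6.6 -41.    5.5 -39.9 -51.3] F [-8.3 -4.8 22.4] op 15.6
[-0.3, 0.3, 0.1] [-0.06, -0.1, 0.02]
30.105550397420302
scene spoke hist(10deg) {-130: 3, -120: 3, -20: 1, -10: 9, 0: 5}
top spoke hist(10deg) {}
```

Call:
arm_command(
  steps=[
    {"translation": [0,0,0],"rotation": [0,0,0],"claw": 42},
    {"translation": [0,0,0],"rotation": [0,0,0],"claw": 42},
    {"translation": [0,0,0],"rotation": [0,0,0],"claw": 42},
    {"translation": [0,0,0],"rotation": [0,0,0],"claw": 42},
  ],
)

```text
clock: 15.85
tool_pos: [0.4659, 0.0275, 0.0558]
orientation: [-175.7, -0.3, -106.5]
force: [0.2, 1.4, -1.0]
opening: 0.0398
gripper_force: 0.0
```

Call:
arm_command(
  steps=[
    {"translation": [15,-1,-15.4],"rotation": [0,0,0],"claw": 42},
    {"translation": [35,-1,-23.6],"rotation": [0,0,0],"claw": 42},
    {"translation": [55.6,0,-23.6],"rotation": [0,0,0],"claw": 42},
    {"translation": [75.5,0,-15.4],"rotation": [0,0,0],"claw": 42},
    {"translation": [90.6,0,0],"rotation": [0,0,0],"claw": 42},
  ],
)

```text
clock: 16.35
tool_pos: [0.4408, -0.06, 0.0571]
orientation: [-175.6, -0.2, -106.5]
force: [1.4, -0.4, 0.1]
opening: 0.0418
gripper_force: 0.0
```

```bash
python3 - <<'E'
from kin import *
plan(rimpose(-57,215))
wheel("w5")
E
```

```text
t 16.35 tcp [ 0.4408 -0.06    0.0571] [-175.6   -0.2 -106.5] q [ 20.7   4.2 -43.5   4.6 -39.  -40.6] F [ 1.4 -0.4  0.1] op 41.8
[0.3, 1.0, -0.0] [-0.09, -0.05, -0.01]
scene spoke hist(10deg) {}
top spoke hist(10deg) {}
top mark 19 36.6 [22. 52.] x -121.0
```

Call:
arm_command(
  steps=[
    {"translation": [0,1,0],"rotation": [0,0,0],"claw": 2},
    {"translation": [0,1,0],"rotation": [0,0,0],"claw": 2},
    {"translation": [0,1,0],"rotation": [0,0,0],"claw": 2},
    {"translation": [0,1,0],"rotation": [0,0,0],"claw": 2},
    {"translation": [0,1,0],"rotation": [0,0,0],"claw": 2},
  ],
)

```text
clock: 16.95
tool_pos: [0.4405, -0.0586, 0.0569]
orientation: [-175.6, -0.3, -106.4]
force: [4.6, -0.4, 0.4]
opening: 0.0158
gripper_force: 30.0
```

Call:
arm_command(
  steps=[
    {"translation": [-6.7,0,-8.4],"rotation": [0,0,0],"claw": 2},
    {"translation": [-15,0,-15.3],"rotation": [0,0,0],"claw": 2},
    {"translation": [-24.4,0,-20.4],"rotation": [0,0,0],"claw": 2},
    {"translation": [-34.6,0,-23.5],"rotation": [0,0,0],"claw": 2},
    {"translation": [-45.3,0,-24.6],"rotation": [0,0,0],"claw": 2},
  ],
)

```text
clock: 17.45
tool_pos: [0.4526, -0.0157, 0.0821]
orientation: [-175.5, -0.4, -106.4]
force: [13.0, -15.5, -3.7]
opening: 0.0141
gripper_force: 30.0
```

Call:
arm_command(
  steps=[
    {"translation": [-10.7,0,1.1],"rotation": [0,0,0],"claw": 2},
    {"translation": [-20.9,0,4.2],"rotation": [0,0,0],"claw": 2},
    {"translation": [-30.3,0.5,9.3],"rotation": [0,0,0],"claw": 2},
    {"translation": [-38.6,1,16.2],"rotation": [0,0,0],"claw": 2},
    {"translation": [-45.3,1,24.6],"rotation": [0,0,0],"claw": 2},
  ],
)

```text
clock: 17.95
tool_pos: [0.4643, 0.0273, 0.0572]
orientation: [-175.6, -0.5, -106.3]
force: [-5.7, -6.6, 22.3]
opening: 0.0157
gripper_force: 30.5
```

```bash
python3 - <<'E'
from kin import *
plan(rimpose(57,310)); print(ctrl.get_obs()["gripper_force"])
wheel("w6")
E
```

```text
t 17.95 tcp [0.4643 0.0273 0.0572] [-175.6   -0.5 -106.3] q [ 31.1   6.4 -41.2   5.5 -39.9 -51.5] F [-5.7 -6.6 22.3] op 15.7
[0.1, 0.2, 0.1] [-0.07, -0.1, 0.03]
30.45944499433972
scene spoke hist(10deg) {-30: 3, -20: 5, -10: 3}
scene mark 22 -19.8 [-23. -16.] x -116.0
top spoke hist(10deg) {}
top mark 18 -23.8 [-27. -18.] x -113.0
```

Call:
arm_command(
  steps=[
    {"translation": [0,0,0],"rotation": [0,0,0],"claw": 42},
    {"translation": [0,0,0],"rotation": [0,0,0],"claw": 42},
    {"translation": [0,0,0],"rotation": [0,0,0],"claw": 42},
    {"translation": [0,0,0],"rotation": [0,0,0],"claw": 42},
  ],
)

```text
clock: 18.45
tool_pos: [0.4639, 0.028, 0.0556]
orientation: [-175.7, -0.3, -106.5]
force: [-0.1, 0.1, -0.1]
opening: 0.04
gripper_force: 0.0
```

```bash
python3 - <<'E'
from kin import *
plan(rimpose(57,310)); wheel("w7")
im=cv2.imread("pics/w7scene.png")[90:240,140:270]; t=cv2.imread("pics/w7top.png")[180:280,235:335]
cv2.imwrite("pics/v5.png",np.hstack([cv2.resize(im,(433,500)),cv2.resize(t,(360,500))]))
E
```

```text
t 18.45 tcp [0.4639 0.028  0.0556] [-175.7   -0.3 -106.5] q [ 31.    6.5 -41.3   5.3 -39.6 -51.5] F [-0.1  0.1 -0.1] op 40.0
[0.7, -0.5, -1.4] [-0.06, -0.07, -0.01]
scene spoke hist(10deg) {-30: 2, -20: 4, -10: 4}
scene mark 23 -18.1 [-22. -14.] x -115.0
top spoke hist(10deg) {}
top mark 14 -21.9 [-28. -19.] x -113.0
```

View pics/v5.png

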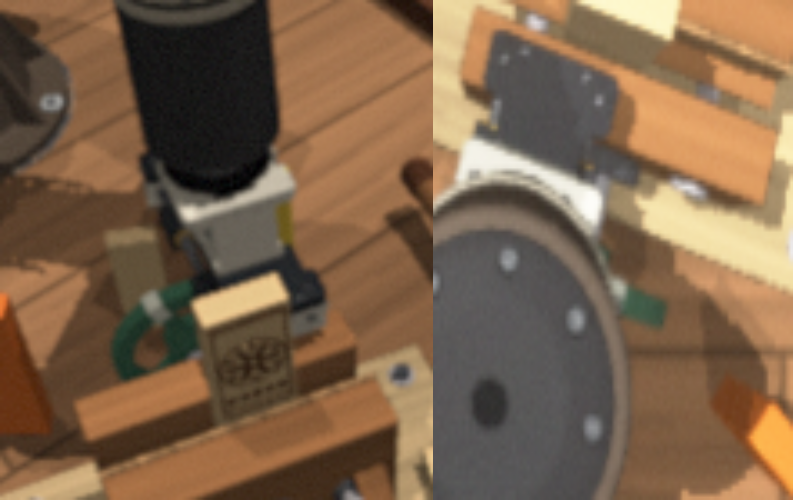

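The mark is at about -21° (scene crop (152,305)), so one trimming stroke of about 22° remains. The pads go at 33° to 57°, which leaves the mark visible.

Call:
arm_command(
  steps=[
    {"translation": [9,0,-9],"rotation": [0,0,0],"claw": 42},
    {"translation": [16.6,-0.5,-17],"rotation": [0,0,0],"claw": 42},
    {"translation": [16.6,-0.5,-17],"rotation": [0,0,0],"claw": 42},
  ],
)

```text
clock: 18.85
tool_pos: [0.459, 0.0118, 0.0742]
orientation: [-175.6, -0.2, -106.5]
force: [-0.4, 0.1, -0.3]
opening: 0.0418
gripper_force: 0.0
```

Call:
arm_command(
  steps=[
    {"translation": [0,0,0],"rotation": [0,0,0],"claw": 2},
    {"translation": [0,0,0],"rotation": [0,0,0],"claw": 2},
    {"translation": [0,0,0],"rotation": [0,0,0],"claw": 2},
    {"translation": [0,0,0],"rotation": [0,0,0],"claw": 2},
    {"translation": [0,0,0],"rotation": [0,0,0],"claw": 2},
  ],
)

```text
clock: 19.35
tool_pos: [0.46, 0.0122, 0.0728]
orientation: [-175.6, -0.4, -106.4]
force: [10.9, -7.4, -6.1]
opening: 0.0143
gripper_force: 29.8
```

Call:
arm_command(
  steps=[
    {"translation": [-4.5,0,3.3],"rotation": [0,0,0],"claw": 2},
    {"translation": [-8.8,0,7.1],"rotation": [0,0,0],"claw": 2},
    {"translation": [-12.5,0,11.4],"rotation": [0,0,0],"claw": 2},
    {"translation": [-15.5,0,15.5],"rotation": [0,0,0],"claw": 2},
    {"translation": [-15.5,0,15.5],"rotation": [0,0,0],"claw": 2},
  ],
)

```text
clock: 19.85
tool_pos: [0.4635, 0.0258, 0.0576]
orientation: [-175.7, -0.5, -106.3]
force: [-2.9, -3.8, 10.8]
opening: 0.0154
gripper_force: 29.9
```

```bash
python3 - <<'E'
from kin import *
plan(rimpose(57,355)); print(ctrl.get_obs()["gripper_force"])
wheel("w8")
E
```

```text
t 19.85 tcp [0.4635 0.0258 0.0576] [-175.7   -0.5 -106.3] q [ 30.9   6.4 -41.2   5.4 -40.1 -51.3] F [-2.9 -3.8 10.8] op 15.4
[-1.6, 0.5, 0.5] [-0.05, -0.11, 0.02]
29.895095776018934
scene spoke hist(10deg) {-130: 2, -120: 6, -110: 5, -10: 3, 0: 5}
scene mark 19 2.2 [-1.  5.] x -115.0
top spoke hist(10deg) {}
```

Call:
arm_command(
  steps=[
    {"translation": [0,0,0],"rotation": [0,0,0],"claw": 42},
    {"translation": [0,0,0],"rotation": [0,0,0],"claw": 42},
    {"translation": [0,0,0],"rotation": [0,0,0],"claw": 42},
    {"translation": [0,0,0],"rotation": [0,0,0],"claw": 42},
    {"translation": [0,0,-30],"rotation": [0,0,0],"claw": 42},
  ],
)

```text
clock: 20.45
tool_pos: [0.4595, 0.0265, 0.0844]
orientation: [-176.0, -0.6, -106.5]
force: [0.6, 0.7, -0.7]
opening: 0.0412
gripper_force: 0.0
```

Call:
arm_command(
  steps=[
    {"translation": [0,0,-45],"rotation": [0,0,0],"claw": 50},
    {"translation": [0,0,-90],"rotation": [0,0,0],"claw": 50},
    {"translation": [0,0,-135],"rotation": [0,0,0],"claw": 50},
    {"translation": [0,0,-180],"rotation": [0,0,0],"claw": 50},
    {"translation": [0,0,-225],"rotation": [0,0,0],"claw": 50},
  ],
)

```text
clock: 20.95
tool_pos: [0.4456, 0.0336, 0.3135]
orientation: [-175.7, -0.3, -106.4]
force: [1.5, 0.1, -0.6]
opening: 0.0497
gripper_force: 0.0
```

```bash
python3 - <<'E'
from kin import *
wheel("w9")
g=down(0); 
d=np.load("pics/w9scene.npy"); P=cloud("scene",d); w=P-VO; m=(P[...,2]>.25)&(P[...,2]<.275)&(abs(w@VX)<.03)&(abs(w@VY-.015)<.05)
q=np.stack([w@VX,w@VY,P[...,2]],-1)[m]*1000; print("boardtop",len(q),np.percentile(q,[3,50,97],axis=0).round(1).tolist())
plan((vise(0,15,263+60)+g.apply([0,0,OFF-.019]),g),(vise(0,15,223)+g.apply([0,0,OFF]),g))
E
```

```text
scene spoke hist(10deg) {-120: 8, -110: 3, -10: 2, 0: 5}
scene mark 35 3.5 [-2. 10.] x -115.0
top spoke hist(10deg) {}
top mark 6 -36.3 [-37. -34.] x -117.0
boardtop 351 [[-9.6, -9.9, 251.2], [5.7, 16.4, 263.2], [12.0, 43.9, 265.6]]
t 21.05 tcp [0.4487 0.0345 0.318 ] [-175.2    0.  -106.4] q [ 33.3  -8.3 -18.2   3.7 -77.  -50.4] F [ 0.3 -0.6 -1.1] op 50.1
[32.9, -124.9, 44.1] [-0.96, 0.01, -0.0]
[33.0, -115.0, 162.7] [-0.96, 0.01, -0.0]
```

Call:
arm_command(
  steps=[
    {"translation": [8,-31,0],"rotation": [-0.3,0,0],"claw": 50},
    {"translation": [16,-62,0],"rotation": [-0.6,0,0],"claw": 50},
    {"translation": [24,-93,10],"rotation": [-0.9,0,0],"claw": 50},
    {"translation": [33,-124,30],"rotation": [-0.95,0,0],"claw": 50},
    {"translation": [33,-125,44],"rotation": [-0.95,0,0],"claw": 50},
  ],
)

```text
clock: 21.55
tool_pos: [0.5616, -0.036, 0.2743]
orientation: [179.4, -0.4, -106.6]
force: [-1.4, 0.2, -0.2]
opening: 0.0501
gripper_force: 0.0
```

```bash
python3 - <<'E'
from kin import *
g=down(0)
plan((vise(0,15.5,223)+g.apply([0,0,OFF]),g))
d=np.load("pics/scene0.npy"); im=cv2.imread("pics/scene0.png"); P=cloud("scene",d);w=P-VO;hsv=cv2.cvtColor(im,cv2.COLOR_BGR2HSV)
y,z,x=w@VY*1000,P[...,2]*1000-85,w@VX*1000; rad=np.hypot(y,z); ang=np.degrees(np.arctan2(y,z))
m=(x<-96)&(x>-128)&(rad<68)&(hsv[...,1]<70)&(hsv[...,2]>120)&(rad>42); print("mark0",np.median(ang[m]),np.percentile(ang[m],[10,90]))
E
```

```text
t 21.55 tcp [ 0.5616 -0.036   0.2743] [ 179.4   -0.4 -106.6] q [ 16.3   8.   -5.7   0.  -77.  -32.9] F [-1.4  0.2 -0.2] op 50.1
[-4.2, -1.0, 108.8] [0.12, -0.09, -0.04]
mark0 3.323834018696587 [-2.26049922  9.31699791]
```

The wheel is at one turn: the mark reads 3.5° against 3.3° at the start. Now for the board.

Call:
arm_command(
  steps=[
    {"translation": [-2,-1,0],"rotation": [0,0,0],"claw": 50},
    {"translation": [-4,-1,25],"rotation": [0.1,-0.1,0],"claw": 50},
    {"translation": [-4,-1,50],"rotation": [0.1,-0.1,0],"claw": 50},
    {"translation": [-4,-1,75],"rotation": [0.1,-0.1,0],"claw": 50},
    {"translation": [-4,-1,75],"rotation": [0.1,-0.1,0],"claw": 50},
  ],
)

```text
clock: 22.05
tool_pos: [0.5585, -0.0305, 0.2002]
orientation: [179.8, 0.1, -106.4]
force: [-0.3, -0.7, 0.6]
opening: 0.0499
gripper_force: 0.0
```

```bash
python3 - <<'E'
from kin import *
g=down(0)
plan((vise(0,15.5,227)+g.apply([0,0,OFF]),g))
E
```

```text
t 22.05 tcp [ 0.5585 -0.0305  0.2002] [ 1.798e+02  1.000e-01 -1.064e+02] q [ 16.8   9.6 -13.4  -0.2 -67.1 -33.1] F [-0.3 -0.7  0.6] op 49.9
[1.0, -4.5, 30.7] [0.03, 0.02, -0.0]
```

Call:
arm_command(
  steps=[
    {"translation": [1,-4.5,10],"rotation": [0,0,0],"claw": 50},
    {"translation": [1,-4.5,20],"rotation": [0,0,0],"claw": 50},
    {"translation": [1,-4.5,30],"rotation": [0,0,0],"claw": 50},
    {"translation": [1,-4.5,30],"rotation": [0,0,0],"claw": 50},
  ],
)

```text
clock: 22.45
tool_pos: [0.5642, -0.0333, 0.1709]
orientation: [180.0, 0.1, -106.5]
force: [0.2, -0.1, -0.1]
opening: 0.0503
gripper_force: 0.0
```

Call:
arm_command(
  steps=[
    {"translation": [0,0,0],"rotation": [0,0,0],"claw": 5},
    {"translation": [0,0,0],"rotation": [0,0,0],"claw": 5},
    {"translation": [0,0,0],"rotation": [0,0,0],"claw": 5},
    {"translation": [0,0,0],"rotation": [0,0,0],"claw": 5},
    {"translation": [0,0,0],"rotation": [0,0,0],"claw": 5},
  ],
)

```text
clock: 22.95
tool_pos: [0.5641, -0.0331, 0.1723]
orientation: [180.0, 0.2, -106.5]
force: [-4.0, 1.2, 4.2]
opening: 0.0223
gripper_force: 29.9
```

Call:
arm_command(
  steps=[
    {"translation": [0,0,0],"rotation": [0,0,0],"claw": 5},
    {"translation": [0,0,0],"rotation": [0,0,0],"claw": 5},
    {"translation": [0,0,0],"rotation": [0,0,0],"claw": 5},
  ],
)

```text
clock: 23.25
tool_pos: [0.5642, -0.0331, 0.1724]
orientation: [180.0, 0.2, -106.4]
force: [-5.7, 2.0, 4.5]
opening: 0.0216
gripper_force: 29.9
```

Call:
arm_command(
  steps=[
    {"translation": [0,0,-10],"rotation": [0,0,0],"claw": 5},
    {"translation": [0,0,-22],"rotation": [0,0,0],"claw": 5},
    {"translation": [0,0,-36],"rotation": [0,0,0],"claw": 5},
    {"translation": [0,0,-50],"rotation": [0,0,0],"claw": 5},
    {"translation": [0,0,-64],"rotation": [0,0,0],"claw": 5},
  ],
)

```text
clock: 23.75
tool_pos: [0.5654, -0.0335, 0.2377]
orientation: [-179.9, 0.2, -106.4]
force: [-0.8, -0.8, -1.3]
opening: 0.0219
gripper_force: 30.0
```

```bash
python3 - <<'E'
from kin import *
plan(); print(ctrl.get_obs()["gripper_force"])
im,d,P=snap("scene","b1"); p,r,o=cur(); L=r.inv().apply((P.reshape(-1,3)-p)).reshape(P.shape)*1000
w=P-VO; m=(abs(w@VX)<.03)&(abs(w@VY-.015)<.045)&(P[...,2]>.17)&(P[...,2]<.34); q=np.stack([w@VX,w@VY,P[...,2]],-1)[m]*1000
for z in range(170,340,15):
    s=q[(q[:,2]>=z)&(q[:,2]<z+15)]
    if len(s): print(z,len(s),np.percentile(s,[5,50,95],axis=0)[:,:2].round(0).tolist())
E
```

```text
t 23.75 tcp [ 0.5654 -0.0335  0.2377] [-179.9    0.2 -106.4] q [ 16.3   8.7  -9.5  -0.1 -71.5 -32.8] F [-0.8 -0.8 -1.3] op 21.9
29.96521532535553
170 97 [[10.0, -10.0], [13.0, 16.0], [14.0, 42.0]]
185 103 [[10.0, -11.0], [12.0, 14.0], [14.0, 43.0]]
200 115 [[7.0, -11.0], [12.0, 16.0], [13.0, 42.0]]
215 92 [[9.0, -11.0], [13.0, 13.0], [14.0, 42.0]]
230 11 [[-3.0, -11.0], [7.0, -11.0], [13.0, -3.0]]
245 8 [[-7.0, -11.0], [1.0, -11.0], [10.0, -10.0]]
260 11 [[-6.0, -11.0], [5.0, -11.0], [12.0, -10.0]]
275 4 [[-1.0, -11.0], [5.0, -11.0], [8.0, -10.0]]
335 1 [[-15.0, -16.0], [-15.0, -16.0], [-15.0, -16.0]]
```

Call:
arm_command(
  steps=[
    {"translation": [0,0,-30],"rotation": [0,0,0],"claw": 5},
    {"translation": [0,0,-60],"rotation": [0,0,0],"claw": 5},
    {"translation": [0,0,-90],"rotation": [0,0,0],"claw": 5},
    {"translation": [0,0,-120],"rotation": [0,0,0],"claw": 5},
    {"translation": [0,0,-150],"rotation": [0,0,0],"claw": 5},
  ],
)

```text
clock: 24.3
tool_pos: [0.5648, -0.034, 0.3881]
orientation: [-179.9, 0.2, -106.5]
force: [0.7, 0.1, -2.2]
opening: 0.0219
gripper_force: 30.0
```

Call:
arm_command(
  steps=[
    {"translation": [0,0,-20],"rotation": [0,0,0],"claw": 5},
    {"translation": [0,0,-30],"rotation": [0,0,0],"claw": 5},
    {"translation": [0,0,-30],"rotation": [0,0,0],"claw": 5},
    {"translation": [0,0,-30],"rotation": [0,0,0],"claw": 5},
  ],
)

```text
clock: 24.7
tool_pos: [0.5643, -0.0337, 0.4151]
orientation: [180.0, 0.2, -106.4]
force: [-0.3, 0.3, -2.9]
opening: 0.0217
gripper_force: 30.0
```

```bash
cat > path.py <<'E'
from kin import *
p,r,o=cur(); q0=np.array(o["joint_pos"]); plan(); print("fkerr",(fk(q0)[0]-p)*1000,(fk(q0)[1].inv()*r).magnitude()*57.3)
best=None
for yaw in range(-130,-40,10):
  for x,y,z in((.6,0,.45),(.6,-.05,.45),(.55,.05,.45),(.55,0,.5),(.6,.05,.5)):
    q,e=ik(np.array([x,y,z]),RX('z',yaw)*R.from_euler('xyz',[-90,0,-90],degrees=True),np.array([40,33,-9,51,-124,-145.]))
    if e<.5 and min((q-LO).min(),(HI-q).min())>15:
        c=np.abs(q-q0).max()+.3*np.abs(q-q0).sum()
        if best is None or c<best[0]: best=(c,yaw,x,y,z,q)
print(best)
q1=best[5]; N=25
W=[fk(q0+(q1-q0)*(3*s*s-2*s**3)) for s in np.linspace(0,1,N+1)]
print("max rot/row",max((W[i][1].inv()*W[i+1][1]).magnitude()*57.3 for i in range(N)).round(1),"max mm",max(np.linalg.norm(W[i+1][0]-W[i][0])*1000 for i in range(N)).round(1))
for i in range(0,N+1,5):
    P,Q=W[i]; print("wp",i,P.round(3),"board far end z",(P+Q.apply([0,0,.07]))[2].round(3),"body low",min((P+Q.apply([sx*.039,sy*.097,-.105]))[2] for sx in(-1,1) for sy in(-1,1)).round(3))
import json
for i in range(0,N,5):
    P,Q=W[i]; print("[ "+", ".join('{"translation": %s, "rotation": %s, "claw": 5}'%((Q.inv().apply(A-P)*1000).round(0).astype(int).tolist(),((Q.inv()*B).as_rotvec(degrees=True)/5).round(1).tolist()) for A,B in W[i+1:i+6])+"]")
E
python3 path.py
```

```text
t 24.7 tcp [ 0.5643 -0.0337  0.4151] [ 180.     0.2 -106.4] q [ 16.3   6.6  10.2  -0.1 -93.6 -32.8] F [-0.3  0.3 -2.9] op 21.7
fkerr [ 0.19734009  0.47589732 -0.14032032] 0.0008689372960552009
(np.float64(189.68968107647424), -110, 0.6, 0.05, 0.5, array([  39.45716481,   40.54880029,    5.26830946,   45.61170747,
       -134.67444994, -144.31259671]))Traceback (most recent call last):
  File "path.py", line 13, in <module>
    print("max rot/row",max((W[i][1].inv()*W[i+1][1]).magnitude()*57.3 for i in range(N)).round(1),"max mm",max(np.linalg.norm(W[i+1][0]-W[i][0])*1000 for i in range(N)).round(1))
                        ^^^^^^^^^^^^^^^^^^^^^^^^^^^^^^^^^^^^^^^^^^^^^^^^^^^^^^^^^^^^^^^^^^^^^^^
AttributeError: 'float' object has no attribute 'round'
```

```bash
sed -i 's/for i in range(N)).round(1)/for i in range(N))/g' path.py; python3 path.py | tail -n +4
```

```text
-134.67444994, -144.31259671]))
max rot/row 8.217649930868076 max mm 18.0584066431363
wp 0 [ 0.565 -0.033  0.415] board far end z 0.345 body low 0.52
wp 5 [ 0.555 -0.048  0.398] board far end z 0.329 body low 0.491
wp 10 [ 0.545 -0.072  0.393] board far end z 0.334 body low 0.45
wp 15 [ 0.56  -0.059  0.433] board far end z 0.397 body low 0.403
wp 20 [0.588 0.006 0.482] board far end z 0.471 body low 0.396
wp 25 [0.6  0.05 0.5 ] board far end z 0.5 body low 0.403
[ {"translation": [1, 0, 1], "rotation": [-0.0, 0.1, 0.1], "claw": 5}, {"translation": [3, 1, 4], "rotation": [-0.1, 0.3, 0.3], "claw": 5}, {"translation": [7, 2, 7], "rotation": [-0.3, 0.7, 0.7], "claw": 5}, {"translation": [11, 3, 12], "rotation": [-0.5, 1.2, 1.3], "claw": 5}, {"translation": [17, 5, 17], "rotation": [-0.7, 1.8, 1.9], "claw": 5}]
[ {"translation": [5, 0, 5], "rotation": [-0.1, 0.7, 0.8], "claw": 5}, {"translation": [11, 0, 9], "rotation": [-0.2, 1.6, 1.6], "claw": 5}, {"translation": [17, 0, 11], "rotation": [-0.2, 2.5, 2.5], "claw": 5}, {"translation": [21, -1, 12], "rotation": [-0.0, 3.5, 3.5], "claw": 5}
[... 446 characters left out ...]
 [2, -3, -16], "rotation": [0.9, 0.4, 1.2], "claw": 5}, {"translation": [4, -4, -33], "rotation": [1.9, 0.8, 2.4], "claw": 5}, {"translation": [6, -3, -51], "rotation": [2.8, 0.9, 3.5], "claw": 5}, {"translation": [7, -2, -69], "rotation": [3.7, 1.0, 4.5], "claw": 5}, {"translation": [9, 1, -86], "rotation": [4.5, 1.0, 5.5], "claw": 5}]
[ {"translation": [2, -4, -15], "rotation": [0.6, -0.1, 0.8], "claw": 5}, {"translation": [5, -6, -28], "rotation": [1.2, -0.2, 1.5], "claw": 5}, {"translation": [7, -8, -38], "rotation": [1.5, -0.2, 2.1], "claw": 5}, {"translation": [8, -9, -45], "rotation": [1.8, -0.3, 2.4], "claw": 5}, {"translation": [8, -9, -47], "rotation": [1.9, -0.3, 2.5], "claw": 5}]
```

Call:
arm_command(
  steps=[
    {"translation": [1,0,1],"rotation": [0,0.1,0.1],"claw": 5},
    {"translation": [3,1,4],"rotation": [-0.1,0.3,0.3],"claw": 5},
    {"translation": [7,2,7],"rotation": [-0.3,0.7,0.7],"claw": 5},
    {"translation": [11,3,12],"rotation": [-0.5,1.2,1.3],"claw": 5},
    {"translation": [17,5,17],"rotation": [-0.7,1.8,1.9],"claw": 5},
  ],
)

```text
clock: 25.2
tool_pos: [0.5547, -0.049, 0.3984]
orientation: [177.2, -9.2, -115.9]
force: [0.5, -0.0, -1.3]
opening: 0.022
gripper_force: 30.0
```

Call:
arm_command(
  steps=[
    {"translation": [5,0,5],"rotation": [-0.1,0.7,0.8],"claw": 5},
    {"translation": [11,0,9],"rotation": [-0.2,1.6,1.6],"claw": 5},
    {"translation": [17,0,11],"rotation": [-0.2,2.5,2.5],"claw": 5},
    {"translation": [21,-1,12],"rotation": [0,3.5,3.5],"claw": 5},
    {"translation": [25,-2,10],"rotation": [0.3,4.6,4.5],"claw": 5},
  ],
)

```text
clock: 25.7
tool_pos: [0.5449, -0.0732, 0.3927]
orientation: [-172.0, -31.7, -141.0]
force: [-0.0, -0.8, -2.2]
opening: 0.0218
gripper_force: 30.0
```

Call:
arm_command(
  steps=[
    {"translation": [3,-2,-3],"rotation": [0.4,1.0,1.1],"claw": 5},
    {"translation": [5,-4,-10],"rotation": [1.0,1.9,2.3],"claw": 5},
    {"translation": [6,-6,-19],"rotation": [1.8,2.8,3.5],"claw": 5},
    {"translation": [6,-6,-31],"rotation": [2.7,3.5,4.6],"claw": 5},
    {"translation": [4,-5,-45],"rotation": [3.6,4.2,5.8],"claw": 5},
  ],
)

```text
clock: 26.2
tool_pos: [0.5603, -0.0587, 0.4336]
orientation: [-128.7, -35.7, 176.2]
force: [-0.3, -0.2, -1.9]
opening: 0.0221
gripper_force: 30.0
```

Call:
arm_command(
  steps=[
    {"translation": [2,-3,-16],"rotation": [0.9,0.4,1.2],"claw": 5},
    {"translation": [4,-4,-33],"rotation": [1.9,0.8,2.4],"claw": 5},
    {"translation": [6,-3,-51],"rotation": [2.8,0.9,3.5],"claw": 5},
    {"translation": [7,-2,-69],"rotation": [3.7,1.0,4.5],"claw": 5},
    {"translation": [9,1,-86],"rotation": [4.5,1.0,5.5],"claw": 5},
  ],
)

```text
clock: 26.7
tool_pos: [0.5887, 0.0077, 0.4815]
orientation: [-98.7, -12.5, 159.4]
force: [0.1, -0.9, -1.8]
opening: 0.0219
gripper_force: 30.0
```

```bash
python3 - <<'E'
from kin import *
plan((np.array([.6,.05,.5]),RX('z',-110)*R.from_euler('xyz',[-90,0,-90],degrees=True)))
E
```

```text
t 26.7 tcp [0.5887 0.0077 0.4815] [-98.7 -12.5 159.4] q [  37.2   37.1    5.4   41.1 -130.4 -133. ] F [ 0.1 -0.9 -1.8] op 21.9
[8.2, -10.4, -45.7] [1.74, -0.3, 2.48]
```

Call:
arm_command(
  steps=[
    {"translation": [2,-4,-15],"rotation": [0.6,-0.1,0.8],"claw": 5},
    {"translation": [5,-7,-28],"rotation": [1.1,-0.2,1.5],"claw": 5},
    {"translation": [7,-9,-38],"rotation": [1.4,-0.2,2.1],"claw": 5},
    {"translation": [8,-10,-45],"rotation": [1.7,-0.3,2.4],"claw": 5},
    {"translation": [8,-10,-46],"rotation": [1.75,-0.3,2.5],"claw": 5},
  ],
)

```text
clock: 27.2
tool_pos: [0.6, 0.0499, 0.4996]
orientation: [-90.1, -0.2, 160.0]
force: [0.3, 0.5, -2.4]
opening: 0.0223
gripper_force: 30.0
```

Call:
arm_command(
  steps=[
    {"translation": [0,0,0],"rotation": [0,0,0],"claw": 5},
    {"translation": [0,0,0],"rotation": [0,0,0],"claw": 5},
    {"translation": [0,0,0],"rotation": [0,0,0],"claw": 5},
    {"translation": [0,0,0],"rotation": [0,0,0],"claw": 5},
    {"translation": [0,0,0],"rotation": [0,0,0],"claw": 5},
  ],
)

```text
clock: 27.7
tool_pos: [0.5994, 0.0485, 0.5012]
orientation: [-90.3, -0.1, 159.9]
force: [-0.4, -0.7, -2.2]
opening: 0.0221
gripper_force: 30.0
```

```bash
python3 - <<'E'
from kin import *
plan((np.array([.6,.05,.5]),RX('z',-110)*R.from_euler('xyz',[-90,0,-90],degrees=True)))
p,r,o=cur(); S=[]
for n in("scene","top"):
    im,d,P=snap(n,"f"+n); L=r.inv().apply((P.reshape(-1,3)-p)).reshape(P.shape)*1000
    m=(d>0)&(np.abs(L[...,0])<40)&(np.abs(L[...,1])<25)&(L[...,2]>-30)&(L[...,2]<110)
    q=L[m]; print(n,len(q),np.percentile(q,[2,50,98],axis=0).round(0).tolist())
    P_=P[m]; top=P_[P_[:,2]>np.percentile(P_[:,2],40)]
    A=np.c_[top[:,:2],np.ones(len(top))]; k=np.linalg.lstsq(A,top[:,2],rcond=None)[0]; print("tilt deg",np.degrees(np.arctan(np.hypot(*k[:2]))).round(1),"z",np.median(top[:,2]))
wheel("wf")
a=cv2.imread("pics/fscene.png"); b=cv2.imread("pics/ftop.png"); cv2.imwrite("pics/v6.png",np.hstack([cv2.resize(a[40:340,80:380],(400,400)),cv2.resize(b[60:300,160:400],(400,400))]))
E
```

```text
t 27.7 tcp [0.5994 0.0485 0.5012] [-9.030e+01 -1.000e-01  1.599e+02] q [  39.4   40.3    5.3   45.5 -134.6 -144.1] F [-0.4 -0.7 -2.2] op 22.1
[-0.1, 1.2, -1.6] [0.06, -0.02, 0.02]
scene 2330 [[-30.0, -13.0, -28.0], [-16.0, -11.0, 23.0], [24.0, 9.0, 69.0]]
tilt deg 0.8 z 0.5124169230480811
top 3395 [[-27.0, -13.0, -28.0], [1.0, -11.0, 20.0], [27.0, 3.0, 68.0]]
tilt deg 0.4 z 0.5124316294187177
scene spoke hist(10deg) {-120: 9, -110: 2, -100: 1, -10: 3, 0: 5, 10: 1, 100: 5, 110: 5}
scene mark 40 2.8 [-3.  9.] x -115.0
top spoke hist(10deg) {}
top mark 78 2.1 [-17.  38.] x -121.0
```

View pics/v6.png

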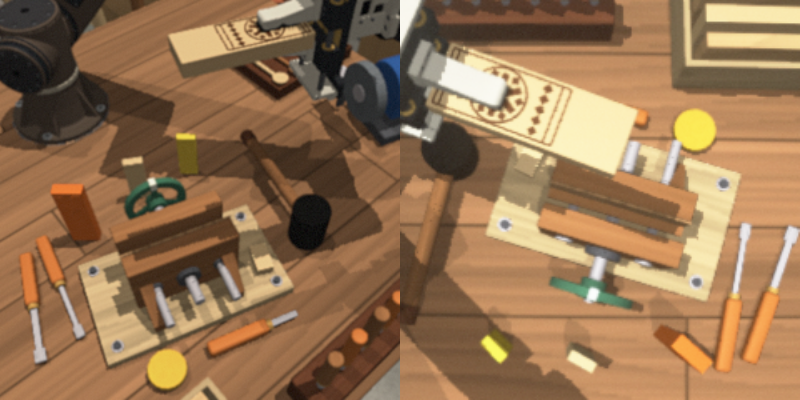

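The board is held level, within 1°, with the rosette upward, 0.35 m above the jaws. The mark is at the top, at scene crop (152,183), and the bystanders haven't moved. Handing in.

```bash
python3 -c "
from plant import ctrl
print(ctrl.close_job())"
```

```text
the job is handed in; nothing more can be done
None
```

I handed the job in with the wheel backed off one full turn (white mark on top again) and the board drawn straight up and held level, carved face up, about 0.35 m above the jaws. The bystanders look undisturbed. The simulator returned no verdict, and an early test rotation drove two joints to their range limits with about 97 N at the wrist.

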